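# Load a rusty flanged hub into the blast cabinet's load lock

### The job

Load the rusty flanged hub from the bench into the blast cabinet's load lock. First push down on the red grip of the inner gate until you feel it hard on its sill, pushing it home if it has crept up, and only then slide the yellow outer door fully open; the gate must stay shut from then on. Then lower the hub, flange face down, right down onto the hub already on the tilted turntable before you let go, so that it sits centred and flush on it; leave the outer door open for the next part and the other things on the bench where they are.

Things in the scene. Friction and masses are not known exactly. Their poses are not given: they have to be found in the camera images.
- inner_gate (a joint): The load lock's inner door: an aluminium guillotine plate in upright guides at the lock's far (+x) end, against the blue blast cabinet. 0 m = hard down on its sill (shut); grows as it is lifted (to 0.13). May start 0 to 30 mm up; stays where it is left. About 4 N of downward push moves it; on the sill it is rigid: 8 to 15 N there proves it shut. 15 N upwards lifts it.
- gate_grip (a point): Red grip bar of the inner gate, above the lock's roof: 22 mm (own x) by 110 mm (own y) by 16 mm thick, on two posts; moves with the gate. Origin at the centre of its top face, 277 mm above the bench when the gate is shut, 46 mm above the roof: the highest point near the lock. Free all round; push straight down on its middle.
- outer_door (a joint): The load lock's outer door: a yellow framed clear sash, 178 by 230 mm, on the lock's sloping front, which rises away from the robot at 24 degrees to the horizontal. It slides level to the lock's left (+y), onto the blue box there, in two rails. 0 m = shut, 0.21 = fully open on its stop. Friction 3 N plus 12 N per m/s; it stays where it is left.
- door_grip (a point): Dark round bar handle in the middle of the outer door: 12 mm thick, 100 mm long, bar centre 40 mm off the door, a post at each end. Origin at the bar's centre. Own x: along the bar, up the slope; own y: the sliding direction (+y opens); own z: square to the door, outwards (24 degrees from vertical, towards the robot). Rails 91 mm either way along own x stand 8 mm proud of the door.
- turntable: Fixed round steel turntable, 110 mm diameter, inside the lock, leaning 24 degrees towards the robot. Origin: centre of its face; own z: its axis, up and towards the robot, through the middle of the door opening (170 by 200 mm, 125 mm along own z from the face; rails to 144 mm). A nose like the hubs' centres the loaded hub. Nothing else stands between it and the opening.
- loaded_shoulder (a point): The hub already loaded, same shape as the one to load, seated loose on the turntable. Point: centre of the flat shoulder on top of its boss, 52 mm from its flange face; own z: along its axis, upwards. From the shoulder rises its nose, 27 mm in diameter for 3 mm, then tapering to 18 mm, 8 mm high in all. The next hub's flange face rests on this shoulder.
- hub_mid (a point): Rusty brown hub to load (0.25 to 0.55 kg), standing flange face down on the bench. Flange 84 mm diameter, 12 mm thick; above it a plain boss 40 mm in diameter to 52 mm height, then a nose to 60 mm. Recess in the flange face 30 mm diameter, 12 mm deep, fits over a nose. Point on its axis 30 mm above the flange face; own z up the axis. Grip the boss 34 to 42 mm above the face, clear of the flange.
- pulley_mid (a point): Bystander: bright aluminium V-belt pulley, 70 mm in diameter, 30 mm high. Point at its centre, 15 mm up. It and the rusty hub may have swapped places.
- piston_mid (a point): Bystander: aluminium piston with dark ring grooves, 76 mm in diameter, 58 mm high. Point at its centre, 29 mm up.
- oil_mid (a point): Bystander: yellow oil bottle with a red cap, 60 mm in diameter, 165 mm high. Point at its centre, 80 mm up.
- carb_mid (a point): Bystander: brass and aluminium carburettor, about 75 mm square, 70 mm high. Point at its centre, 35 mm up.
- spanner_grip (a point): Bystander: steel spanner lying on the bench. Point on its handle.
- driver_grip (a point): Bystander: screwdriver lying on the bench. Point on its handle.
There are look-alikes about, which are no part of the job. What is shaped like the part that bears hub_mid but blue or green is not meant.

How it is judged:
By the outcome, as a careful person would: the job done as asked, in the order asked, and still so for the second after the job is handed in, with the robot touching nothing.
It also fails if it takes over 69 s, if anything falls off the work surface, if the arm or the gripper's body presses on something with over 40 N, if the wrist force passes 120 N, or if a joint passes its speed limit or range.

### The arm

A 7-joint arm with a two-finger parallel gripper is mounted at the origin on the work surface. World frame = base frame: x ahead of the robot, y to its left, z up, the work surface at z = 0. Lengths are in m, angles in rad, forces in N, time in s.
With the tool pointing down it reaches from about 0.425 to 1.025 m from the base axis. Payload 9.4 kg.
Tool frame: the origin (TCP) lies between the finger pads; the fingertips stand 14 mm ahead of it and the grasp point (between the pads) lies 5 mm behind it (r.tips_ahead is the distance from the TCP to the fingertips, in m); x points along the fingers, z is the direction in which the jaws open and shut, and the axes are right-handed (so a half turn about x gives the same grasp; the last joint's range is limited). The gripper opens to 85 mm and grips with 20 to 120 N. Pads are 22 mm wide; open, the fingers measure 114 mm over their backs; the gripper's body (76 mm by 85 mm) begins 54 mm behind the grasp point. The pads swing forward as they close: fully open they stand 13 mm farther back than shut.
Start: joints at [-1.382, 0.599, -0.003, 1.599, 0.002, 0.943, -0.08], TCP at [0.19, 0.7, 0.245] pointing down, gripper open.
Joint ranges: [-2.57, 2.57], [-0.35, 1.97], [-1.29, 1.29], [0.11, 2.56], [-1.05, 4.19], [0.11, 1.86], [-2.63, 2.63]. Speed limits (rad/s): [2.22, 2.22, 3.01, 3.01, 3.14, 3.14, 3.14].

### API

Orientations are given as [roll, pitch, yaw] about the fixed x, y, z axes, in that order (R = Rz(yaw) Ry(pitch) Rx(roll)).
In Python, from workcell import r gives the robot as it stands.
- The arm moves only by the tool carry_out, never from a script. Its argument "rows" is a list of rows, each an object of numbers: "grip": the opening, from 0 (shut) to 1 (fully open); "x", "y", "z": the shift along the world's x, y, z in cm; "rx", "ry", "rz": the turn, a rotation vector about the world's x, y, z in degrees. In form: [{"grip": .., "x": .., "y": .., "z": .., "rx": .., "ry": .., "rz": ..}, ...]. A call has 1 to 8 rows; each row is the pose to reach, as a shift and turn from the pose commanded when the call began; what a row does not reach only later rows make up. A row lasts 1/8 s, in which the tool goes at most 62.5 mm and 10.7 degrees, less where a joint would pass 70% of its speed; a pose out of reach is approached as far as the arm can. A call with a gripper value outside its range is refused whole. The fingers move at their own pace and stop on an object; "newtons" is the grip in N (left out, the last holds). Time passes only in rows, so rows that repeat a pose let the fingers close. It gives the time, the measured TCP pose, the force and the opening at its end, in the units of the state.
- r.get_state(): the state, without advancing time (a new reading comes with each control period).
- r.get_image(name): name is "scene" or "top"; returns a dict with "color" (384x512x3 uint8, blue, green, red), "fx", "fy", "cx", "cy" (pixels), "extrinsics" (4x4, takes a point from camera to world coordinates). Camera axes: x right, y down, z forward; pixel columns grow to the right and rows downward; lengths in m; the calibration is good to about 2 mm. A picture is of the moment at which its call begins. There is no depth.
- r.job_done(): hands the job in, once; it reports no verdict.
The state is a dict: "t": time; "joint_positions": joint angles; "qvel": joint speeds; "effort": joint torques, N m; "ee_pos": TCP position; "ee_rot": TCP orientation; "wrist_force": force on the tool from outside, world axes, zero at the start; "torque": the same for the moment, N m; "opening": opening from 0.0 (shut) to 1.0 (fully open).
Only numpy, scipy, OpenCV 4.12 (cv2) and the standard library are available. Lean on these libraries where they do the work, as an engineer would, in place of code of your own. Each camera call takes 0.05 s, during which the arm holds its last target. There are 200 camera calls.

## Working session

There is one attempt and no reset: what is moved stays moved. The work goes in short steps, Python scripts to look and compute and a tool call to move; the robot and the scene stay as the last step left them, time stands still between calls to the robot, and variables do not carry over. Pictures are saved under pics/ and viewed, about 8 in all and at most 12, crops included, and the job is handed in when it is done.

Besides the shell and the picture viewer there is one more tool, called after ">>>" by a JSON object that holds its "fn" and its "kwargs", one argument or row to a line. carry_out: Moves the arm, as the interface text tells. Its arguments: {"type":"object","properties":{"rows":{"type":"array"},"newtons":{"type":"number"}},"required":["rows"]}

```bash
ls; mkdir -p pics
python3 - <<'E'
from workcell import r
import cv2,numpy as np
np.set_printoptions(precision=4,suppress=True)
print(r.get_state())
for n in("scene","top"):
    d=r.get_image(n);cv2.imwrite(f"pics/{n}0.png",d["color"]);np.savez(f"{n}0.npz",**d)
    print(n,d["fx"],d["fy"],d["cx"],d["cy"]);print(d["extrinsics"])
a=[cv2.imread(f"pics/{n}0.png") for n in("scene","top")]
cv2.imwrite("pics/scene0b.png",cv2.resize(a[0],(800,600),interpolation=cv2.INTER_CUBIC))
cv2.imwrite("pics/top0b.png",cv2.resize(a[1],(800,600),interpolation=cv2.INTER_CUBIC))
E
```

```text
pics
{'t': 0.0, 'joint_positions': array([-1.3817,  0.6002, -0.0026,  1.6001,  0.0018,  0.9429, -0.0798]), 'qvel': array([-0.0006,  0.0013, -0.0018, -0.0002,  0.    , -0.0003, -0.0003]), 'effort': array([ -0.0012, -77.6454,   1.5644, -25.7995,   0.0122,   0.0094,
         0.    ]), 'ee_pos': array([0.1903, 0.6991, 0.2444]), 'ee_rot': array([-3.0657,  1.5692, -1.7606]), 'wrist_force': array([-0.3112, -0.0235,  0.567 ]), 'torque': array([-0.0302,  0.0159, -0.0282]), 'opening': 0.9965483924655254}
scene 349.9607848049293 349.9607848049293 258.74997201931495 192.85923384024855
[[-0.8206  0.4597 -0.3395  0.8882]
 [ 0.5712  0.6419 -0.5115  0.669 ]
 [-0.0172 -0.6137 -0.7894  1.1736]
 [ 0.      0.      0.      1.    ]]
top 389.9151307659976 389.9151307659976 255.958231371823 190.6762478255045
[[-0.0222 -0.9977  0.064   0.344 ]
 [-0.9995  0.0208 -0.0217  0.0574]
 [ 0.0203 -0.0645 -0.9977  1.5865]
 [ 0.      0.      0.      1.    ]]
```

View pics/scene0b.png

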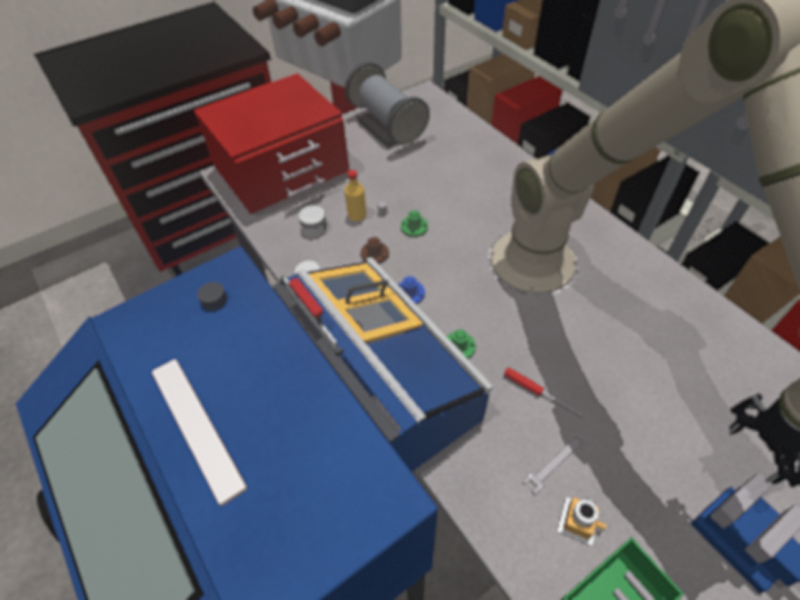

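View pics/top0b.png

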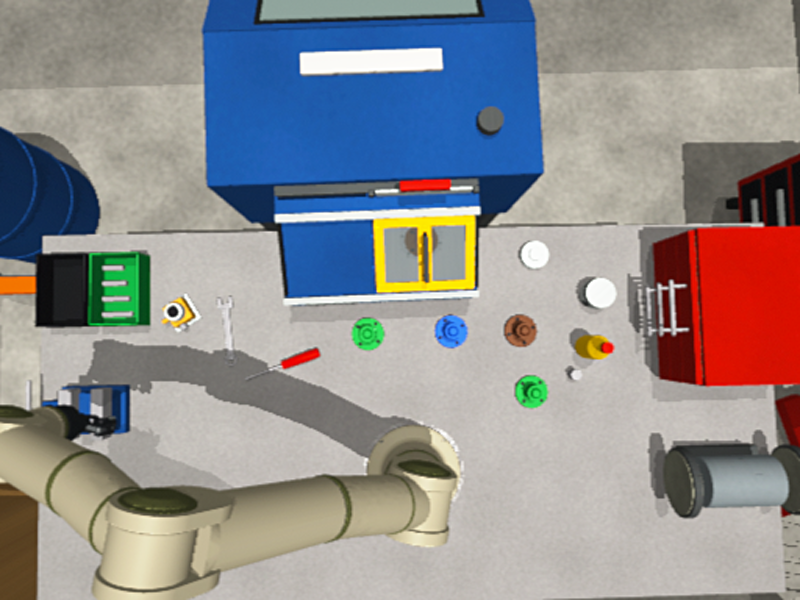

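```bash
cat > h.py <<'E'
import numpy as np,cv2
np.set_printoptions(precision=4,suppress=True)
def load(n): return dict(np.load(n+".npz"))
def ray(d,uv):
    E=d["extrinsics"];v=E[:3,:3]@np.array([(uv[0]-d["cx"])/d["fx"],(uv[1]-d["cy"])/d["fy"],1]);return E[:3,3],v/np.linalg.norm(v)
def onz(d,uv,z):
    o,v=ray(d,uv);return o+v*(z-o[2])/v[2]
def tri(d1,u1,d2,u2):
    A=np.zeros((3,3));b=np.zeros(3);L=[ray(d1,u1),ray(d2,u2)]
    for o,v in L:
        P=np.eye(3)-np.outer(v,v);A+=P;b+=P@o
    p=np.linalg.solve(A,b);return p,[float(np.linalg.norm((np.eye(3)-np.outer(v,v))@(p-o))) for o,v in L]
def proj(d,p):
    E=d["extrinsics"];c=E[:3,:3].T@(np.asarray(p)-E[:3,3]);return np.array([d["fx"]*c[0]/c[2]+d["cx"],d["fy"]*c[1]/c[2]+d["cy"]])
def blobs(d,lo,hi,roi,mina=15):
    x0,y0,x1,y1=roi;h=cv2.cvtColor(d["color"],cv2.COLOR_BGR2HSV)[y0:y1,x0:x1]
    m=cv2.inRange(h,np.array(lo),np.array(hi));n,l,s,c=cv2.connectedComponentsWithStats(m)
    out=[]
    for i in range(1,n):
        if s[i,4]>=mina:
            k=(l==i).astype(np.uint8);cn=max(cv2.findContours(k,cv2.RETR_EXTERNAL,cv2.CHAIN_APPROX_NONE)[0],key=len)+[x0,y0]
            out.append((s[i,4],c[i]+[x0,y0],cn.astype(np.float32)))
    return sorted(out,key=lambda o:-o[0])
E
python3 - <<'E'
from h import *
t,s=load("top0"),load("scene0")
def show(nm,d,*a):
    for A,c,cn in blobs(d,*a)[:3]:
        q=cv2.boxPoints(cv2.minAreaRect(cn));ap=cv2.approxPolyDP(cn,3,True)[:,0]
        print(nm,A,c,"rect",q.round(1).tolist(),"poly",ap.tolist() if len(ap)<9 else len(ap))
show("red top",t,(0,150,80),(6,255,255),(240,105,310,130))
show("red sc",s,(0,150,60),(8,255,255),(180,170,212,208))
show("yel top",t,(20,120,100),(32,255,255),(230,130,310,195))
show("yel sc",s,(16,120,90),(32,255,255),(190,160,275,220))
show("hub top",t,(3,60,30),(14,200,200),(315,195,352,228))
show("hub sc",s,(3,60,30),(14,200,200),(228,148,252,170))
w=np.hstack([cv2.resize(t["color"][105:235,235:365],(400,400),interpolation=cv2.INTER_CUBIC),cv2.resize(s["color"][140:240,180:280],(400,400),interpolation=cv2.INTER_CUBIC)])
cv2.imwrite("pics/c1.png",w)
E
```

```text
red top 210 [271.9667 118.3667] rect [[255.8000030517578, 115.9000015258789], [288.0, 114.5999984741211], [288.20001220703125, 120.9000015258789], [256.0, 122.19999694824219]] poly [[288.0, 115.0], [256.0, 116.0], [256.0, 121.0], [286.0, 121.0]]
red sc 111 [195.1802 190.1441] rect [[185.5, 181.39999389648438], [189.0, 178.60000610351562], [204.6999969482422, 198.6999969482422], [201.10000610351562, 201.5]] poly [[186.0, 181.0], [203.0, 200.0], [193.0, 184.0]]
yel top 1455 [271.7416 161.4344] rect [[238.60000610351562, 139.60000610351562], [303.8999938964844, 137.3000030517578], [305.6000061035156, 184.39999389648438], [240.1999969482422, 186.8000030517578]] poly [[304.0, 139.0], [240.0, 140.0], [241.0, 186.0], [302.0, 184.0]]
yel sc 847 [234.9008 193.1854] rect [[196.5, 177.3000030517578], [221.89999389648438, 154.1999969482422], [269.5, 206.60000610351562], [244.1999969482422, 229.6999969482422]] poly 13
hub top 333 [332.7568 211.2853] rect [[323.0, 201.0], [343.0, 201.0], [343.0, 221.0], [323.0, 221.0]] poly [[332.0, 201.0], [324.0, 206.0], [323.0, 214.0], [336.0, 221.0], [343.0, 211.0], [340.0, 204.0]]
hub sc 170 [239.5647 159.8059] rect [[228.89999389648438, 161.60000610351562], [238.10000610351562, 150.39999389648438], [250.0, 160.39999389648438], [240.8000030517578, 171.5]] poly [[238.0, 152.0], [231.0, 163.0], [243.0, 167.0], [247.0, 159.0]]
```

View pics/c1.png

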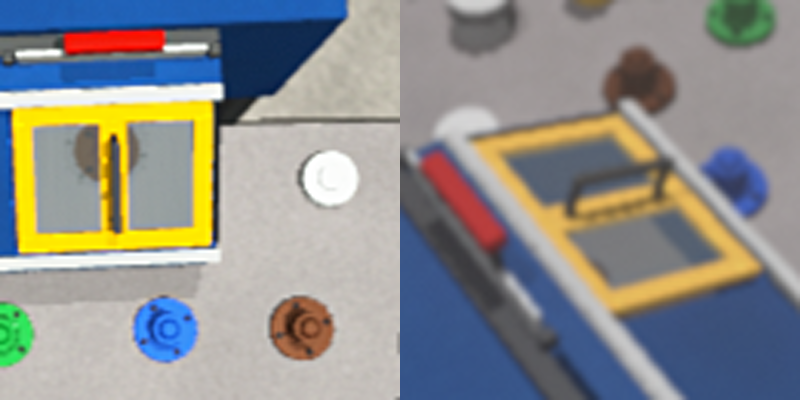

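Run:
```python
from h import *
t,s=load("top0"),load("scene0")
print("red tri",tri(t,(271.9,118.2),s,(196,190)),"onz.277",onz(t,(271.9,118.2),.277),onz(t,(271.9,118.2),.297))
for n,a,b in(("bar hi",(272.05,149.5),(223,186.2)),("bar lo",(273,179.7),(247,180))): print(n,tri(t,a,s,b))
m=cv2.boxPoints
print("hub flange z=.006",onz(t,(332.9,211.2),.006),"nose z.06",onz(t,(336.1,210.9),.06))
# hub scene outline
print("hub from scene flange ctr?",onz(s,(239.6,161.5),.006), proj(s,onz(t,(332.9,211.2),.006)))
# door corners, top and scene
T=[(239,138.7),(304.5,137.5),(305.2,185.5),(240.5,187)]   # y+ hi, y- hi, y- lo, y+ lo
S=[(180+213/4,140+313/4),(180+72/4,140+138/4),(180+228/4,140+113/4),(180+360/4,140+268/4)]
P=[]
for a,b in zip(T,S):
    p,e=tri(t,a,s,b);P.append(p);print("door",p,e)
P=np.array(P);c=P.mean(0);u,sv,vt=np.linalg.svd(P-c);print(c,vt)
# bottom-up: bystanders approx
print("lock rail lines");
for uv in((235-0,105+99/3.077),(235+222/3.077,105+90/3.077),(235,105+265/3.077),(235+220/3.077,105+257/3.077)): print(onz(t,uv,.2 if uv[1]<150 else .13))
```

```text
red tri (array([ 0.6687, -0.0289,  0.2944]), [0.0015627703070352386, 0.001562770307035315]) onz.277 [ 0.6744 -0.0309  0.277 ] [ 0.6694 -0.0296  0.297 ]
bar hi (array([ 0.5717, -0.0304,  0.2424]), [0.001148950024067425, 0.001148950024067557])
bar lo (array([ 0.4709, -0.0345,  0.2011]), [1.5261971144145746e-06, 1.526197114507404e-06])
hub flange z=.006 [ 0.3553 -0.2879  0.006 ] nose z.06 [ 0.3558 -0.2888  0.06  ]
hub from scene flange ctr? [ 0.3537 -0.2866  0.006 ] [239.1499 161.4789]
door [0.6116 0.0872 0.224 ] [0.005943012955435257, 0.00594301295543532]
door [ 0.6129 -0.1458  0.2238] [0.004392767946566971, 0.004392767946566558]
door [ 0.4479 -0.1545  0.1421] [0.005325594781321261, 0.005325594781321258]
door [0.4514 0.0825 0.15  ] [0.0006494745341507762, 0.0006494745341507413]
[ 0.531  -0.0327  0.185 ] [[ 0.0674  0.9966  0.0474]
 [ 0.8996 -0.0812  0.4291]
 [-0.4315 -0.0137  0.902 ]]
lock rail lines
[0.627  0.0982 0.2   ]
[ 0.633 -0.162  0.2  ]
[0.4374 0.1041 0.13  ]
[ 0.4416 -0.1643  0.13  ]
```

Run:
```python
from h import *
from workcell import r
from scipy.spatial.transform import Rotation as R
print(r.tips_ahead,[a for a in dir(r) if a[0]!='_'])
m=R.from_euler('xyz',r.get_state()["ee_rot"]).as_matrix();print(m)
t,s=load("top0"),load("scene0")
print("cabinet corner",tri(t,(132.5,119.7),s,(278,328)))
```

```text
0.014 ['IKError', 'get_image', 'get_state', 'job_done', 'tips_ahead']
[[-0.0002 -0.9649  0.2626]
 [-0.0013  0.2626  0.9649]
 [-1.     -0.0001 -0.0014]]
cabinet corner (array([0.6939, 0.4557, 0.2211]), [0.0030642612684582153, 0.003064261268457753])
```

>>> {"fn": "carry_out", "kwargs": {
  "rows": [
    {"grip": 0, "x": 0, "y": 0, "z": 5},
    {"grip": 0, "x": 3.5, "y": -5, "z": 10},
    {"grip": 0, "x": 7, "y": -10, "z": 10, "rz": 3},
    {"grip": 0, "x": 10.5, "y": -15, "z": 10, "rz": 5},
    {"grip": 0, "x": 14, "y": -20, "z": 10, "rz": 7},
    {"grip": 0, "x": 17.5, "y": -25, "z": 10, "rz": 9},
    {"grip": 0, "x": 21, "y": -30, "z": 10, "rz": 11},
    {"grip": 0, "x": 24.5, "y": -36, "z": 10, "rz": 13}
  ]
}}

```text
validation failed for argument at $.ro...
```

>>> {"fn": "carry_out", "kwargs": {
  "rows": [
    {"grip": 0, "x": 0, "y": 0, "z": 5, "rx": 0, "ry": 0, "rz": 0},
    {"grip": 0, "x": 3.5, "y": -5, "z": 10, "rx": 0, "ry": 0, "rz": 0},
    {"grip": 0, "x": 7, "y": -10, "z": 10, "rx": 0, "ry": 0, "rz": 3},
    {"grip": 0, "x": 10.5, "y": -15, "z": 10, "rx": 0, "ry": 0, "rz": 5},
    {"grip": 0, "x": 14, "y": -20, "z": 10, "rx": 0, "ry": 0, "rz": 7},
    {"grip": 0, "x": 17.5, "y": -25, "z": 10, "rx": 0, "ry": 0, "rz": 9},
    {"grip": 0, "x": 21, "y": -30, "z": 10, "rx": 0, "ry": 0, "rz": 11},
    {"grip": 0, "x": 24.5, "y": -36, "z": 10, "rx": 0, "ry": 0, "rz": 13}
  ]
}}

```text
t: 1.1
ee_pos: [0.4299, 0.3488, 0.3451]
ee_rot: [-2.681, 1.571, -1.148]
wrist_force: [0.1, -0.7, 0.3]
opening: 0.001
```

>>> {"fn": "carry_out", "kwargs": {
  "rows": [
    {"grip": 0, "x": 3.3, "y": -5.2, "z": 0, "rx": 0, "ry": 0, "rz": 1},
    {"grip": 0, "x": 6.6, "y": -10.4, "z": 0, "rx": 0, "ry": 0, "rz": 2},
    {"grip": 0, "x": 9.9, "y": -15.6, "z": 0, "rx": 0, "ry": 0, "rz": 3},
    {"grip": 0, "x": 13.2, "y": -20.8, "z": 0, "rx": 0, "ry": 0, "rz": 3.5},
    {"grip": 0, "x": 16.5, "y": -26, "z": 0, "rx": 0, "ry": 0, "rz": 3.5},
    {"grip": 0, "x": 20, "y": -32, "z": 0, "rx": 0, "ry": 0, "rz": 3.5},
    {"grip": 0, "x": 23.4, "y": -36.9, "z": 0, "rx": 0, "ry": 0, "rz": 3.5},
    {"grip": 0, "x": 23.4, "y": -36.9, "z": 0, "rx": 0, "ry": 0, "rz": 3.5}
  ]
}}

```text
t: 2.1
ee_pos: [0.6641, -0.0241, 0.3444]
ee_rot: [2.98, 1.568, -1.717]
wrist_force: [-0.8, 0.4, -0.2]
opening: -0.001
```

Run:
```python
from h import *
from workcell import r
print(r.get_state()["ee_pos"],r.get_state()["wrist_force"])
a=[]
for n,R in(("scene",(170,130,270,230)),("top",(225,90,325,190))):
    d=r.get_image(n);np.savez(n+"1.npz",**d);x0,y0,x1,y1=R;a.append(cv2.resize(d["color"][y0:y1,x0:x1],(400,400),interpolation=cv2.INTER_CUBIC))
cv2.imwrite("pics/c2.png",np.hstack(a))
```

```text
[ 0.6641 -0.0241  0.3444] [-0.7977  0.3762 -0.2181]
```

View pics/c2.png

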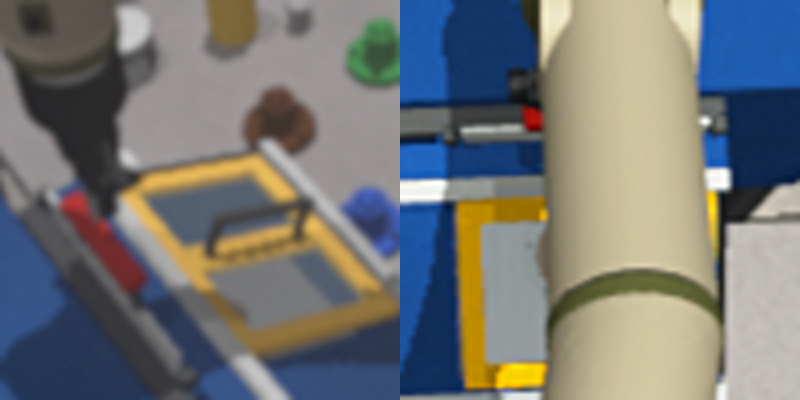

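>>> {"fn": "carry_out", "kwargs": {
  "rows": [
    {"grip": 0, "x": 0, "y": 0, "z": -1.5, "rx": 0, "ry": 0, "rz": 0},
    {"grip": 0, "x": 0, "y": 0, "z": -3, "rx": 0, "ry": 0, "rz": 0},
    {"grip": 0, "x": 0, "y": 0, "z": -3.5, "rx": 0, "ry": 0, "rz": 0},
    {"grip": 0, "x": 0, "y": 0, "z": -3.9, "rx": 0, "ry": 0, "rz": 0},
    {"grip": 0, "x": 0, "y": 0, "z": -4.2, "rx": 0, "ry": 0, "rz": 0},
    {"grip": 0, "x": 0, "y": 0, "z": -4.5, "rx": 0, "ry": 0, "rz": 0},
    {"grip": 0, "x": 0, "y": 0, "z": -4.7, "rx": 0, "ry": 0, "rz": 0},
    {"grip": 0, "x": 0, "y": 0, "z": -4.8, "rx": 0, "ry": 0, "rz": 0}
  ]
}}

```text
t: 3.2
ee_pos: [0.6631, -0.0183, 0.2973]
ee_rot: [-1.467, 1.57, 0.126]
wrist_force: [1.0, 4.9, 4.0]
opening: 0.002
```

>>> {"fn": "carry_out", "kwargs": {
  "rows": [
    {"grip": 0, "x": 0, "y": 0, "z": 0, "rx": 0, "ry": 0, "rz": 0},
    {"grip": 0, "x": 0, "y": 0, "z": 0, "rx": 0, "ry": 0, "rz": 0}
  ]
}}

```text
t: 3.45
ee_pos: [0.663, -0.0189, 0.2972]
ee_rot: [-2.743, 1.57, -1.151]
wrist_force: [1.5, 0.6, 2.3]
opening: -0.001
```

Run:
```python
from h import *
from workcell import r
print(r.get_state())
a=[]
for n,R in(("scene",(170,150,230,210)),("top",(225,90,325,190))):
    d=r.get_image(n);np.savez(n+"1.npz",**d);x0,y0,x1,y1=R;a.append(cv2.resize(d["color"][y0:y1,x0:x1],(400,400),interpolation=cv2.INTER_CUBIC))
cv2.imwrite("pics/c3.png",np.hstack(a))
```

```text
{'t': 3.45, 'joint_positions': array([-0.148 ,  0.4762,  0.137 ,  1.7015, -0.0753,  0.9688,  1.6091]), 'qvel': array([-0.0005,  0.0008,  0.0012,  0.0004,  0.0007, -0.0006,  0.0011]), 'effort': array([  0.9255, -66.3239,   4.0115, -25.0779,   0.4111,   0.197 ,
        -0.0022]), 'ee_pos': array([ 0.663 , -0.0189,  0.2972]), 'ee_rot': array([-2.7433,  1.5702, -1.1507]), 'wrist_force': array([1.4654, 0.6352, 2.2622]), 'torque': array([ 0.2764, -0.1504,  0.0504]), 'opening': -0.0009321274260504856}
```

View pics/c3.png

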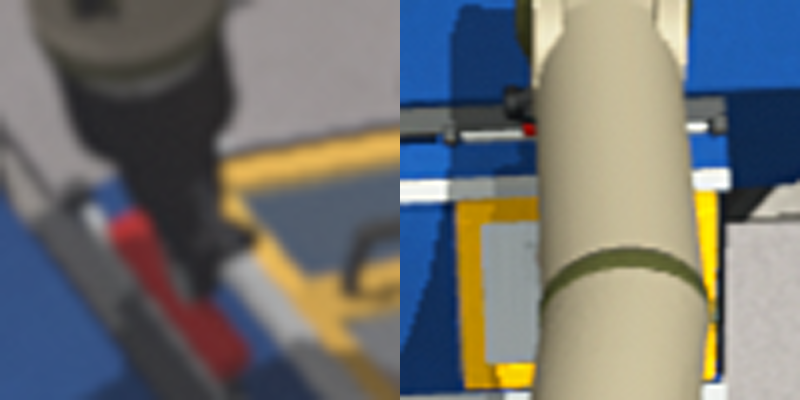

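Run:
```python
from h import *
for n in("scene0","scene1"):
    d=load(n)
    for A,c,cn in blobs(d,(0,150,60),(8,255,255),(180,170,215,212))[:3]: print(n,A,c,cv2.boundingRect(cn.astype(np.int32)),cv2.approxPolyDP(cn,1.5,True)[:,0].tolist())
d=load("scene0")
for z in(.277,.287,.294,.297):print(z,[proj(d,(x,y,z)).round(1) for x in(.658,.680) for y in(-.084,.026)])
print("tip now",proj(d,(.663,-.0189,.2832)))
```

```text
scene0 111 [195.1802 190.1441] (186, 180, 19, 21) [[186.0, 181.0], [200.0, 200.0], [203.0, 200.0], [204.0, 198.0], [189.0, 180.0]]
0.277 [array([191.3, 181.2]), array([207.6, 202.8]), array([185.4, 184.2]), array([201.5, 206. ])]
0.287 [array([190.8, 179.3]), array([207.2, 200.9]), array([184.9, 182.3]), array([201.1, 204.2])]
0.294 [array([190.4, 177.9]), array([206.9, 199.6]), array([184.5, 180.9]), array([200.8, 202.9])]
0.297 [array([190.3, 177.3]), array([206.8, 199. ]), array([184.3, 180.3]), array([200.6, 202.3])]
tip now [199.1014 193.2542]
```

>>> {"fn": "carry_out", "kwargs": {
  "rows": [
    {"grip": 0, "x": 0, "y": 0, "z": 1.0, "rx": 0, "ry": 0, "rz": 0},
    {"grip": 0, "x": 0.8, "y": -0.5, "z": 1.0, "rx": 0, "ry": 0, "rz": 0},
    {"grip": 0, "x": 0.8, "y": -1.0, "z": 1.0, "rx": 0, "ry": 0, "rz": 0},
    {"grip": 0, "x": 0.8, "y": -1.0, "z": 1.0, "rx": 0, "ry": 0, "rz": 0},
    {"grip": 0, "x": 0.8, "y": -1.0, "z": 0.5, "rx": 0, "ry": 0, "rz": 0},
    {"grip": 0, "x": 0.8, "y": -1.0, "z": 0, "rx": 0, "ry": 0, "rz": 0},
    {"grip": 0, "x": 0.8, "y": -1.0, "z": -0.3, "rx": 0, "ry": 0, "rz": 0},
    {"grip": 0, "x": 0.8, "y": -1.0, "z": -0.3, "rx": 0, "ry": 0, "rz": 0}
  ]
}}

```text
t: 4.55
ee_pos: [0.6707, -0.0282, 0.294]
ee_rot: [1.411, 1.57, 3.004]
wrist_force: [-0.1, -0.4, -0.2]
opening: -0.002
```

>>> {"fn": "carry_out", "kwargs": {
  "rows": [
    {"grip": 0, "x": 0, "y": 0, "z": -0.2, "rx": 0, "ry": 0, "rz": 0},
    {"grip": 0, "x": 0, "y": 0, "z": -0.4, "rx": 0, "ry": 0, "rz": 0},
    {"grip": 0, "x": 0, "y": 0, "z": -0.4, "rx": 0, "ry": 0, "rz": 0}
  ]
}}

```text
t: 4.92
ee_pos: [0.6709, -0.0283, 0.2912]
ee_rot: [-1.218, 1.57, 0.375]
wrist_force: [-2.7, 0.4, 9.7]
opening: -0.002
```

>>> {"fn": "carry_out", "kwargs": {
  "rows": [
    {"grip": 0, "x": 0, "y": 0, "z": -0.05, "rx": 0, "ry": 0, "rz": 0},
    {"grip": 0, "x": 0, "y": 0, "z": -0.05, "rx": 0, "ry": 0, "rz": 0},
    {"grip": 0, "x": 0, "y": 0, "z": -0.05, "rx": 0, "ry": 0, "rz": 0}
  ]
}}

```text
t: 5.3
ee_pos: [0.6709, -0.0283, 0.2912]
ee_rot: [-1.274, 1.57, 0.319]
wrist_force: [-5.3, 0.6, 12.2]
opening: 0.001
```

>>> {"fn": "carry_out", "kwargs": {
  "rows": [
    {"grip": 0, "x": 0, "y": 0, "z": 3, "rx": 0, "ry": 0, "rz": 0},
    {"grip": 0.5, "x": 0, "y": 0, "z": 6, "rx": 0, "ry": 0, "rz": 0},
    {"grip": 0.7, "x": -5, "y": -0.2, "z": 6, "rx": 0, "ry": 0, "rz": 0},
    {"grip": 0.7, "x": -10, "y": -0.4, "z": 5, "rx": 0, "ry": 0, "rz": 0},
    {"grip": 0.7, "x": -15.2, "y": -0.4, "z": 3, "rx": 0, "ry": 0, "rz": 0},
    {"grip": 0.7, "x": -15.2, "y": -0.4, "z": 0, "rx": 0, "ry": 0, "rz": 0},
    {"grip": 0.7, "x": -15.2, "y": -0.4, "z": -2.5, "rx": 0, "ry": 0, "rz": 0},
    {"grip": 0.7, "x": -15.2, "y": -0.4, "z": -2.5, "rx": 0, "ry": 0, "rz": 0}
  ]
}}

```text
t: 6.3
ee_pos: [0.518, -0.0323, 0.2634]
ee_rot: [1.639, 1.568, -3.051]
wrist_force: [0.3, -0.8, 0.1]
opening: 0.698
```

Run:
```python
from h import *
from workcell import r
from scipy.spatial.transform import Rotation as R
s=r.get_state();print(s["ee_pos"],s["wrist_force"],s["opening"],s["joint_positions"]);print(R.from_euler('xyz',s["ee_rot"]).as_matrix())
a=[]
for n,q in(("scene",(170,130,270,230)),("top",(225,90,325,190))):
    d=r.get_image(n);x0,y0,x1,y1=q;np.savez(n+"2.npz",**d);a.append(cv2.resize(d["color"][y0:y1,x0:x1],(400,400),interpolation=cv2.INTER_CUBIC))
cv2.imwrite("pics/c4.png",np.hstack(a))
```

```text
[ 0.518  -0.0323  0.2634] [ 0.3092 -0.7822  0.0552] 0.6982352359975323 [-0.1455  0.3324  0.1297  2.0512 -0.0607  0.7645  1.6142]
[[-0.003  -0.9997 -0.0223]
 [-0.0003 -0.0223  0.9998]
 [-1.      0.003  -0.0002]]
```

View pics/c4.png

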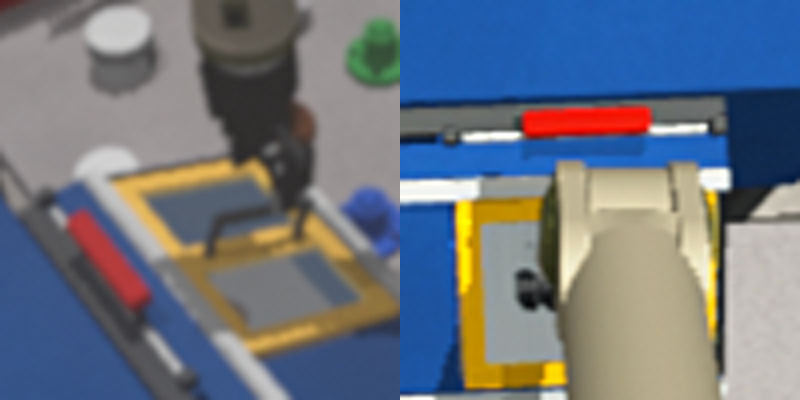

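>>> {"fn": "carry_out", "kwargs": {
  "newtons": 60,
  "rows": [
    {"grip": 0.7, "x": 0, "y": 0, "z": -1.5, "rx": 0, "ry": 0, "rz": 0},
    {"grip": 0.7, "x": 0, "y": 0, "z": -3, "rx": 0, "ry": 0, "rz": 0},
    {"grip": 0.7, "x": 0, "y": 0, "z": -4.6, "rx": 0, "ry": 0, "rz": 0},
    {"grip": 0.7, "x": 0, "y": 0, "z": -4.6, "rx": 0, "ry": 0, "rz": 0},
    {"grip": 0, "x": 0, "y": 0, "z": -4.6, "rx": 0, "ry": 0, "rz": 0},
    {"grip": 0, "x": 0, "y": 0, "z": -4.6, "rx": 0, "ry": 0, "rz": 0},
    {"grip": 0, "x": 0, "y": 0, "z": -4.6, "rx": 0, "ry": 0, "rz": 0},
    {"grip": 0, "x": 0, "y": 0, "z": -4.6, "rx": 0, "ry": 0, "rz": 0}
  ]
}}

```text
t: 7.4
ee_pos: [0.5191, -0.0324, 0.2194]
ee_rot: [-1.503, 1.57, 0.09]
wrist_force: [-0.6, 0.3, 5.9]
opening: 0.116
```

>>> {"fn": "carry_out", "kwargs": {
  "rows": [
    {"grip": 0, "x": 0, "y": 2, "z": 0, "rx": 0, "ry": 0, "rz": 0},
    {"grip": 0, "x": -0.1, "y": 5, "z": 0, "rx": 0, "ry": 0, "rz": 0},
    {"grip": 0, "x": -0.2, "y": 8, "z": 0, "rx": 0, "ry": 0, "rz": 0},
    {"grip": 0, "x": -0.3, "y": 11, "z": 0, "rx": 0, "ry": 0, "rz": 0},
    {"grip": 0, "x": -0.3, "y": 14, "z": 0, "rx": 0, "ry": 0, "rz": 0},
    {"grip": 0, "x": -0.4, "y": 17, "z": 0, "rx": 0, "ry": 0, "rz": 0},
    {"grip": 0, "x": -0.4, "y": 18.5, "z": 0, "rx": 0, "ry": 0, "rz": 0},
    {"grip": 0, "x": -0.5, "y": 20, "z": 0, "rx": 0, "ry": 0, "rz": 0}
  ]
}}

```text
t: 8.4
ee_pos: [0.5147, 0.1674, 0.2194]
ee_rot: [-1.907, 1.569, -0.315]
wrist_force: [3.1, -4.9, 3.7]
opening: 0.119
```

>>> {"fn": "carry_out", "kwargs": {
  "rows": [
    {"grip": 0, "x": 0, "y": 0.8, "z": 0, "rx": 0, "ry": 0, "rz": 0},
    {"grip": 0, "x": 0, "y": 1.2, "z": 0, "rx": 0, "ry": 0, "rz": 0},
    {"grip": 0, "x": 0, "y": 1.3, "z": 0, "rx": 0, "ry": 0, "rz": 0},
    {"grip": 0, "x": 0, "y": 1.3, "z": 0, "rx": 0, "ry": 0, "rz": 0}
  ]
}}

```text
t: 8.9
ee_pos: [0.5144, 0.1777, 0.2194]
ee_rot: [-2.927, 1.568, -1.336]
wrist_force: [0.8, -11.0, 9.7]
opening: 0.117
```

>>> {"fn": "carry_out", "kwargs": {
  "rows": [
    {"grip": 0.4, "x": 0, "y": -0.3, "z": 0, "rx": 0, "ry": 0, "rz": 0},
    {"grip": 0.7, "x": 0, "y": -0.3, "z": 0, "rx": 0, "ry": 0, "rz": 0},
    {"grip": 0.7, "x": 0, "y": -0.3, "z": 3, "rx": 0, "ry": 0, "rz": 0},
    {"grip": 0.9, "x": 0, "y": -0.3, "z": 8, "rx": 0, "ry": 0, "rz": 0},
    {"grip": 1, "x": 0, "y": -5.5, "z": 10, "rx": 0, "ry": 0, "rz": 0},
    {"grip": 1, "x": 0, "y": -11.5, "z": 10, "rx": 0, "ry": 0, "rz": 0},
    {"grip": 1, "x": 0, "y": -17.5, "z": 10, "rx": 0, "ry": 0, "rz": 0},
    {"grip": 1, "x": 0, "y": -23.5, "z": 10, "rx": 0, "ry": 0, "rz": 0}
  ]
}}

```text
t: 9.9
ee_pos: [0.5137, -0.0555, 0.3189]
ee_rot: [-0.9, 1.57, 0.694]
wrist_force: [1.3, 0.4, -0.0]
opening: 1.0
```

>>> {"fn": "carry_out", "kwargs": {
  "rows": [
    {"grip": 1, "x": -3, "y": -5, "z": 0, "rx": 0, "ry": 0, "rz": 0},
    {"grip": 1, "x": -6, "y": -10, "z": 0, "rx": 0, "ry": 0, "rz": 0},
    {"grip": 1, "x": -10, "y": -14.5, "z": -1, "rx": 0, "ry": 0, "rz": 0},
    {"grip": 1, "x": -13, "y": -19, "z": -3, "rx": 0, "ry": 0, "rz": 0},
    {"grip": 1, "x": -15.8, "y": -23.4, "z": -6, "rx": 0, "ry": 0, "rz": 0},
    {"grip": 1, "x": -15.8, "y": -23.4, "z": -10, "rx": 0, "ry": 0, "rz": 0},
    {"grip": 1, "x": -15.8, "y": -23.4, "z": -14, "rx": 0, "ry": 0, "rz": 0},
    {"grip": 1, "x": -15.8, "y": -23.4, "z": -16, "rx": 0, "ry": 0, "rz": 0}
  ]
}}

```text
t: 10.9
ee_pos: [0.3555, -0.2878, 0.1569]
ee_rot: [0.881, 1.569, 2.474]
wrist_force: [0.8, -0.5, 0.8]
opening: 0.999
```

Run:
```python
from h import *
from workcell import r
s=r.get_state();print(s["ee_pos"],s["wrist_force"],s["opening"],s["joint_positions"])
a=[]
for n,q in(("scene",(185,140,285,240)),("top",(240,110,365,235))):
    d=r.get_image(n);x0,y0,x1,y1=q;np.savez(n+"3.npz",**d);a.append(cv2.resize(d["color"][y0:y1,x0:x1],(400,400),interpolation=cv2.INTER_CUBIC))
cv2.imwrite("pics/c5.png",np.hstack(a))
```

```text
[ 0.3555 -0.2878  0.1569] [ 0.8319 -0.5487  0.7825] 0.9992395184811668 [ 0.3814  0.4412  0.2403  2.2913 -0.2446  0.4339  2.4155]
```

View pics/c5.png

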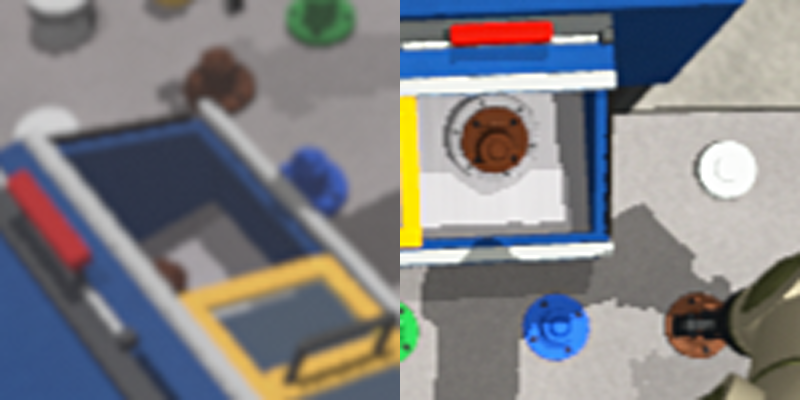

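Run:
```python
from h import *
d=load("top3")
x0,y0=252,135
c=cv2.resize(d["color"][y0:y0+40,x0:x0+40],(600,600),interpolation=cv2.INTER_CUBIC)
cv2.imwrite("pics/c6.png",cv2.convertScaleAbs(c,alpha=1.5,beta=10))
for A,cc,cn in blobs(d,(3,60,30),(16,255,220),(252,135,292,175),30)[:2]:
    print(A,cc,cv2.fitEllipse(cn),cv2.minEnclosingCircle(cn))
s=load("scene3")
for A,cc,cn in blobs(s,(3,60,20),(16,255,220),(215,195,240,220),8)[:2]: print("sc",A,cc,cn[:,0].min(0),cn[:,0].max(0))
a=np.radians(24);n=np.array([-np.sin(a),0,np.cos(a)])
for B in((.5213,-.0325,.222),(.515,-.033,.2216)):
    k=n@np.array(B)-.176
    print(k)
    for h,uv in((.060,(270.9,157.5)),(.012,(269.6,154))):
        o,v=ray(d,uv);p=o+v*(k+h-n@o)/(n@v);print(h,p,"-> shoulder",p+n*(.052-h))
```

```text
340 [269.1529 153.3794] ((269.16949462890625, 153.36497497558594), (19.570777893066406, 20.347620010375977), 79.11046600341797) ((269.1588134765625, 153.3235321044922), 10.50559139251709)
sc 30 [227.6667 208.1333] [224. 205.] [231. 212.]
-0.18522472043875723
0.06 [ 0.5639 -0.0344  0.114 ] -> shoulder [ 0.5671 -0.0344  0.1067]
0.012 [ 0.5843 -0.0323  0.0705] -> shoulder [ 0.568  -0.0323  0.1071]
-0.18302769777043676
0.06 [ 0.5635 -0.0342  0.1162] -> shoulder [ 0.5668 -0.0342  0.1089]
0.012 [ 0.5839 -0.0322  0.0728] -> shoulder [ 0.5677 -0.0322  0.1093]
```

View pics/c6.png

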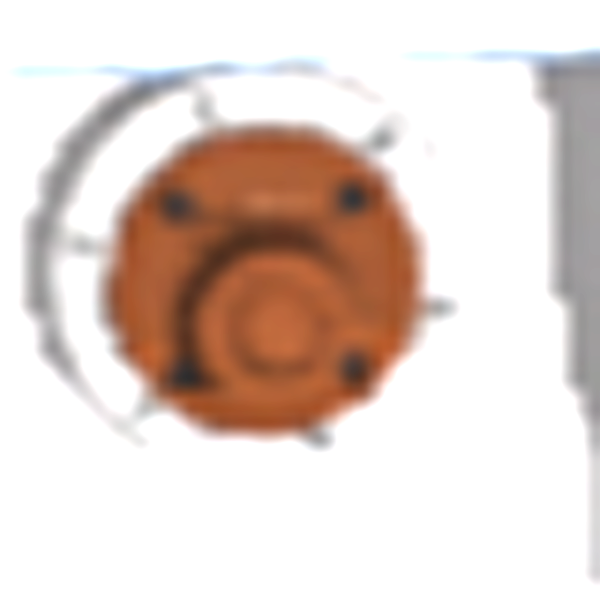

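Run:
```python
from h import *
d=load("top3");s=load("scene3")
a=np.radians(24);y=np.radians(1.3);n=np.array([-np.sin(a)*np.cos(y),-np.sin(a)*np.sin(y),np.cos(a)])
for B in((.5213,-.0325,.222),(.515,-.033,.2216)):
    k=n@np.array(B)-.176
    for h,uv in((.058,(270.0,156.4)),(.052,(270,156.2)),(.010,(269.1,153.3))):
        o,v=ray(d,uv);p=o+v*(k+h-n@o)/(n@v);print(h,p,"-> shoulder",p+n*(.052-h))
P=np.array([.5705,-.031,.1085])
print("shoulder in scene",proj(s,P), "nose",proj(s,P+.008*n))
# opening quad visible edges: white rails in top for yaw
g=cv2.cvtColor(d["color"],cv2.COLOR_BGR2HSV);m=cv2.inRange(g,(0,0,200),(180,40,255))
for nm,(r0,r1,z) in {"hi rail":(125,140,.23),"lo rail":(183,194,.147)}.items():
    pts=[]
    for x in list(range(180,300)):
        ys=np.where(m[r0:r1,x])[0]
        if 3<=len(ys)<=8: pts.append(onz(d,(x,r0+ys.mean()),z)[:2])
    pts=np.array(pts)
    if len(pts)>20: print(nm,len(pts),np.degrees(np.arctan(-np.polyfit(pts[:,1],pts[:,0],1)[0])),pts[:,1].min(),pts[:,1].max())
```

```text
0.058 [ 0.5682 -0.0311  0.1137] -> shoulder [ 0.5706 -0.031   0.1082]
0.052 [ 0.5698 -0.0314  0.1079] -> shoulder [ 0.5698 -0.0314  0.1079]
0.01 [ 0.5872 -0.0305  0.0697] -> shoulder [ 0.5701 -0.0308  0.108 ]
0.058 [ 0.5678 -0.0309  0.116 ] -> shoulder [ 0.5703 -0.0309  0.1105]
0.052 [ 0.5695 -0.0313  0.1101] -> shoulder [ 0.5695 -0.0313  0.1101]
0.01 [ 0.5869 -0.0303  0.0719] -> shoulder [ 0.5698 -0.0307  0.1103]
shoulder in scene [226.3962 208.4472] nose [226.9536 206.8825]
hi rail 120 0.7122822736041139 -0.12830640112709052 0.28990552449803303
lo rail 105 1.0133042453315027 -0.13389363667458098 0.30588057629455534
```

>>> {"fn": "carry_out", "kwargs": {
  "newtons": 80,
  "rows": [
    {"grip": 1, "x": 0, "y": 0, "z": -5, "rx": 0, "ry": 0, "rz": 0},
    {"grip": 1, "x": 0, "y": 0, "z": -9, "rx": 0, "ry": 0, "rz": 0},
    {"grip": 1, "x": 0, "y": 0, "z": -11.5, "rx": 0, "ry": 0, "rz": 0},
    {"grip": 1, "x": 0, "y": 0, "z": -12.5, "rx": 0, "ry": 0, "rz": 0},
    {"grip": 0.6, "x": 0, "y": 0, "z": -12.5, "rx": 0, "ry": 0, "rz": 0},
    {"grip": 0.3, "x": 0, "y": 0, "z": -12.5, "rx": 0, "ry": 0, "rz": 0},
    {"grip": 0.3, "x": 0, "y": 0, "z": -12.5, "rx": 0, "ry": 0, "rz": 0},
    {"grip": 0.3, "x": 0, "y": 0, "z": -12.5, "rx": 0, "ry": 0, "rz": 0}
  ]
}}

```text
t: 12.0
ee_pos: [0.3563, -0.2882, 0.0352]
ee_rot: [-1.886, 1.569, -0.293]
wrist_force: [0.5, 2.5, 13.0]
opening: 0.449
```

>>> {"fn": "carry_out", "kwargs": {
  "rows": [
    {"grip": 0.3, "x": 0, "y": 0, "z": 2, "rx": 0, "ry": 0, "rz": 0},
    {"grip": 0.3, "x": 0, "y": 0, "z": 6, "rx": 0, "ry": 0, "rz": 0},
    {"grip": 0.3, "x": 0, "y": 0, "z": 11, "rx": 0, "ry": 0, "rz": 0},
    {"grip": 0.3, "x": 0, "y": 0, "z": 16, "rx": 0, "ry": 0, "rz": 0},
    {"grip": 0.3, "x": 0, "y": 0, "z": 21, "rx": 0, "ry": 0, "rz": 0},
    {"grip": 0.3, "x": 1.5, "y": 2.5, "z": 25, "rx": 0, "ry": 0, "rz": 0},
    {"grip": 0.3, "x": 4, "y": 6.5, "z": 28, "rx": 0, "ry": 0, "rz": 0},
    {"grip": 0.3, "x": 6.5, "y": 11, "z": 28, "rx": 0, "ry": 0, "rz": 0}
  ]
}}

```text
t: 13.0
ee_pos: [0.4217, -0.1776, 0.3165]
ee_rot: [-1.716, 1.565, -0.124]
wrist_force: [1.2, -0.0, -4.5]
opening: 0.446
```

>>> {"fn": "carry_out", "kwargs": {
  "rows": [
    {"grip": 0.3, "x": 2.2, "y": 4, "z": 0, "rx": 0, "ry": 0, "rz": 0},
    {"grip": 0.3, "x": 4.4, "y": 8, "z": 0, "rx": 0, "ry": -4, "rz": 0},
    {"grip": 0.3, "x": 6.6, "y": 11.5, "z": 0, "rx": 0.1, "ry": -9, "rz": 0},
    {"grip": 0.3, "x": 8.6, "y": 14.6, "z": 0, "rx": 0.2, "ry": -14, "rz": 0},
    {"grip": 0.3, "x": 8.6, "y": 14.6, "z": 0, "rx": 0.3, "ry": -19, "rz": 0},
    {"grip": 0.3, "x": 8.6, "y": 14.6, "z": 0, "rx": 0.4, "ry": -24, "rz": 0},
    {"grip": 0.3, "x": 8.6, "y": 14.6, "z": 0, "rx": 0.4, "ry": -24, "rz": 0},
    {"grip": 0.3, "x": 8.6, "y": 14.6, "z": 0, "rx": 0.4, "ry": -24, "rz": 0}
  ]
}}

```text
t: 14.0
ee_pos: [0.5068, -0.0323, 0.3141]
ee_rot: [-1.576, 1.153, 0.017]
wrist_force: [-0.1, -0.3, -4.3]
opening: 0.446
```

```bash
cat > st.py <<'E'
from h import *
from workcell import r
from scipy.spatial.transform import Rotation as R
s=r.get_state();M=R.from_euler('xyz',s["ee_rot"]).as_matrix();p=s["ee_pos"]
print("t",s["t"],p,"F",s["wrist_force"],"T",s["torque"],s["opening"],"x",M[:,0],"z",M[:,2])
S=np.array([.570,-.031,.109]);a=np.radians(24);y=np.radians(1);n=np.array([-np.sin(a)*np.cos(y),-np.sin(a)*np.sin(y),np.cos(a)])
e=p-(S+.0352*n);u=np.array([np.cos(a)*np.cos(y),np.cos(a)*np.sin(y),np.sin(a)]);w=np.cross(n,u)
print("mm: axial",1e3*e@n,"upslope",1e3*e@u,"y",1e3*e@w,"tilt err deg",np.degrees(np.arccos(-M[:,0]@n)))
E
python3 st.py
python3 - <<'E'
from h import *
from workcell import r
a=[]
for n,q in(("scene",(185,120,285,220)),("top",(215,90,340,215))):
    d=r.get_image(n);x0,y0,x1,y1=q;np.savez(n+"4.npz",**d);a.append(cv2.resize(d["color"][y0:y1,x0:x1],(400,400),interpolation=cv2.INTER_CUBIC))
cv2.imwrite("pics/c7.png",np.hstack(a))
E
```

```text
t 14.0 [ 0.5068 -0.0323  0.3141] F [-0.088  -0.28   -4.2546] T [-0.0047  0.8321  0.0387] 0.4460214089745136 x [ 0.4056  0.0069 -0.914 ] z [-0.0217  0.9998 -0.002 ]
mm: axial 177.8938431566572 upslope 25.717291834970325 y -0.24103797645540678 tilt err deg 0.067613438925158
```

View pics/c7.png

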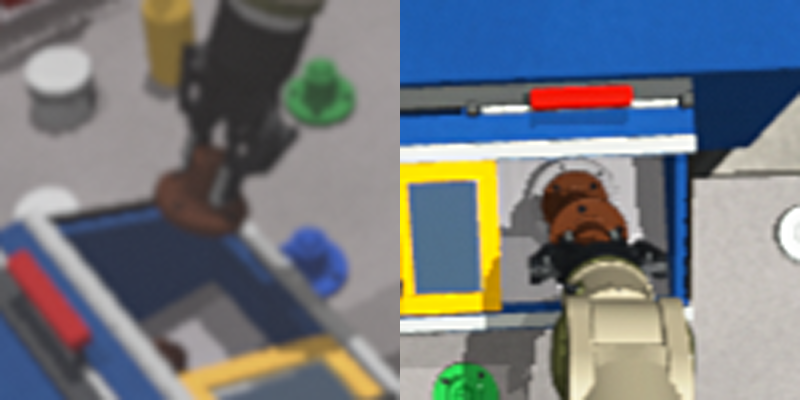

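Run:
```python
from h import *
from workcell import r
p=r.get_state()["ee_pos"];a=np.radians(24);y=np.radians(1);n=np.array([-np.sin(a)*np.cos(y),-np.sin(a)*np.sin(y),np.cos(a)]);u=np.array([np.cos(a)*np.cos(y),np.cos(a)*np.sin(y),np.sin(a)]);w=np.cross(n,u)
for nm,roi in(("scene4",(222,150,250,181)),("top4",(255,140,290,170))):
    d=load(nm)
    b=blobs(d,(3,60,20),(16,255,220),roi,20)[0];cn=b[2]
    c=[proj(d,p-n*.0352+.042*(u*np.cos(t)+w*np.sin(t))+n*h) for t in np.linspace(0,6.28,73) for h in(0,.012)]
    c=np.array(c);print(nm,b[0],"meas",cn[:,0].min(0),cn[:,0].max(0),"pred",c.min(0),c.max(0))
```

```text
scene4 233 meas [224. 156.] [245. 177.] pred [221.8232 161.5224] [246.7499 179.6654]
top4 444 meas [259. 143.] [285. 166.] pred [261.0155 150.3519] [286.2575 175.4197]
```

>>> {"fn": "carry_out", "kwargs": {
  "rows": [
    {"grip": 0.3, "x": -1.2, "y": 0, "z": -1.5, "rx": 0, "ry": 0, "rz": 0},
    {"grip": 0.3, "x": -1.9, "y": 0, "z": -2.5, "rx": 0, "ry": 0, "rz": 0},
    {"grip": 0.3, "x": -0.7, "y": 0, "z": -4.8, "rx": 0, "ry": 0, "rz": 0},
    {"grip": 0.3, "x": 0.5, "y": 0, "z": -7.4, "rx": 0, "ry": 0, "rz": 0},
    {"grip": 0.3, "x": 1.5, "y": 0.1, "z": -9.7, "rx": 0, "ry": 0, "rz": 0},
    {"grip": 0.3, "x": 2.1, "y": 0.1, "z": -11, "rx": 0, "ry": 0, "rz": 0},
    {"grip": 0.3, "x": 2.45, "y": 0.1, "z": -11.8, "rx": 0, "ry": 0, "rz": 0},
    {"grip": 0.3, "x": 2.45, "y": 0.1, "z": -11.8, "rx": 0, "ry": 0, "rz": 0}
  ]
}}

```text
t: 15.1
ee_pos: [0.5366, -0.0407, 0.2083]
ee_rot: [-1.57, 1.174, 0.035]
wrist_force: [0.1, 0.0, -4.8]
opening: 0.451
```

```bash
python3 st.py
```

```text
t 15.1 [ 0.5366 -0.0407  0.2083] F [ 0.1079  0.0276 -4.8289] T [0.0006 0.808  0.0421] 0.45098933788538137 x [ 0.3867  0.0135 -0.9221] z [-0.0341  0.9994  0.0004]
mm: axial 69.14255939377179 upslope 9.7257551705897 y -9.072690048994538 tilt err deg 1.3015539114736807
```

>>> {"fn": "carry_out", "kwargs": {
  "rows": [
    {"grip": 0.3, "x": 0, "y": 0, "z": 0, "rx": 0, "ry": 0, "rz": 0},
    {"grip": 0.3, "x": 0, "y": 0, "z": 0, "rx": 0, "ry": 0, "rz": 0}
  ]
}}

```text
t: 15.35
ee_pos: [0.5356, -0.0401, 0.2097]
ee_rot: [-1.567, 1.172, 0.038]
wrist_force: [-0.3, 0.3, -4.0]
opening: 0.452
```

```bash
python3 st.py; python3 -c "
from workcell import r
print(r.get_state()['joint_positions'])"
```

```text
t 15.35 [ 0.5356 -0.0401  0.2097] F [-0.2907  0.279  -3.9773] T [-0.0064  0.8225 -0.0399] 0.45194359260896666 x [ 0.3884  0.0149 -0.9214] z [-0.0348  0.9994  0.0015]
mm: axial 70.82347329294802 upslope 9.354258016967318 y -8.46249886185635 tilt err deg 1.224528657774609
[-0.20493994  0.346614    0.23189748  2.34958329 -1.04571657  0.10656423
  2.62768092]
```

```bash
cat > kin.py <<'E'
from h import *
from scipy.spatial.transform import Rotation as R
from scipy.optimize import least_squares
import itertools
def fk(q,sg,L):
    h,a,b,c=L;M=R.from_euler('z',sg[0]*q[0])*R.from_euler('y',q[1]);p=np.array([0,0,h])+M.apply([0,0,a])
    M=M*R.from_euler('z',sg[1]*q[2])*R.from_euler('y',q[3]);p=p+M.apply([0,0,b])
    M=M*R.from_euler('z',sg[2]*q[4])*R.from_euler('y',q[5]);p=p+M.apply([0,0,c])
    M=M*R.from_euler('z',sg[3]*q[6]);return p,M
D=[([-1.3817,.6002,-.0026,1.6001,.0018,.9429,-.0798],(.1903,.6991,.2444),(-3.0657,1.5692,-1.7606)),
([-.148,.4762,.137,1.7015,-.0753,.9688,1.6091],(.663,-.0189,.2972),(-2.7433,1.5702,-1.1507)),
([.3814,.4412,.2403,2.2913,-.2446,.4339,2.4155],(.3555,-.2878,.1569),(.881,1.569,2.474)),
([-.20494,.346614,.231897,2.349583,-1.045717,.106564,2.627681],(.5356,-.0401,.2097),(-1.567,1.172,.038))]
if __name__=="__main__":
  for sg in itertools.product((-1,),(1,-1),(1,-1),(1,-1)):
    f=lambda L:np.concatenate([fk(q,sg,L)[0]-p for q,p,_ in D])
    s=least_squares(f,[.35,.45,.45,.2])
    # tool frame offset: M0 = fkR^T * Rtool should be constant
    O=[fk(q,sg,s.x)[1].inv()*R.from_euler('xyz',e) for q,p,e in D]
    print(sg,s.x,1e3*np.abs(s.fun).max(),[float(np.degrees((O[0].inv()*o).magnitude()).round(2)) for o in O])
  print(O[0].as_matrix())
E
python3 kin.py
```

```text
(-1, 1, 1, 1) [-0.518   1.091   0.1247  0.1361] 165.17320564019832 [0.0, 174.31, 124.97, 170.73]
(-1, 1, 1, -1) [-0.518   1.091   0.1247  0.1361] 165.17320564019832 [0.0, 19.22, 50.91, 139.63]
(-1, 1, -1, 1) [-0.8887  1.0883  0.1667 -0.2792] 191.85117625437192 [0.0, 179.34, 99.8, 71.7]
(-1, 1, -1, -1) [-0.8887  1.0883  0.1667 -0.2792] 191.85117625437192 [0.0, 15.92, 27.74, 26.77]
(-1, -1, 1, 1) [0.2859 0.6518 0.4434 0.3205] 55.87845613629972 [0.0, 171.48, 100.19, 169.46]
(-1, -1, 1, -1) [0.2859 0.6518 0.4434 0.3205] 55.87845613629972 [0.0, 8.68, 28.09, 119.95]
(-1, -1, -1, 1) [0.484  0.5254 0.5246 0.343 ] 56.254757200190795 [0.0, 166.46, 74.07, 49.76]
(-1, -1, -1, -1) [0.484  0.5254 0.5246 0.343 ] 56.254757200190795 [0.0, 0.01, 0.03, 0.03]
[[-0. -0. -1.]
 [-0.  1. -0.]
 [ 1.  0. -0.]]
```

```bash
cat > kin2.py <<'E'
from kin import *
T0=R.from_matrix([[0,0,-1],[0,1,0],[1,0,0]])
def FK(q,L):
    h,a,b,c,dy,dy2=L[:6];z=lambda t:R.from_euler('z',-t);y=lambda t:R.from_euler('y',t)
    M=z(q[0]);p=np.array([0,0,h])+M.apply([0,dy,0]);M=M*y(q[1]);p=p+M.apply([0,0,a])
    M=M*z(q[2])*y(q[3]);p=p+M.apply([0,dy2,b]);M=M*z(q[4])*y(q[5]);p=p+M.apply([0,L[6],c]);return p,M*z(q[6])*T0
f=lambda L:np.concatenate([FK(q,L)[0]-p for q,p,_ in D])
s=least_squares(f,[.484,.525,.525,.343,-.05,0,0]);LL=s.x
LO=np.array([-2.57,-.35,-1.29,.11,-1.05,.11,-2.63]);HI=np.array([2.57,1.97,1.29,2.56,4.19,1.86,2.63])
def ik(p,xd,q0,roll=None,w=.02,m=.04):
    # p position, xd tool x direction; roll = tool z direction or None (free)
    def g(q):
        P,M=FK(q,LL);m_=M.as_matrix();e=[(P-p)*20,(m_[:,0]-xd)*10]
        if roll is not None:e.append([10*(m_[:,1]@roll)])
        return np.concatenate(e+[w*(q-q0)])
    o=least_squares(g,np.clip(q0,LO+m+.001,HI-m-.001),bounds=(LO+m,HI-m));P,M=FK(o.x,LL)
    return o.x,1e3*np.linalg.norm(P-p),M
if __name__=="__main__":
    print(LL,1e3*np.abs(s.fun).max())
    a=np.radians(24);yy=np.radians(1);n=np.array([-np.sin(a)*np.cos(yy),-np.sin(a)*np.sin(yy),np.cos(a)]);lat=np.array([-np.sin(yy),np.cos(yy),0])
    F=np.array([.570,-.031,.109])+.0352*n
    for q5 in(-.9,0,.8,1.6,2.4,3.1):
      for q3 in(-.6,0,.6):
        q,e,M=ik(F,-n,np.array([-.2,.3,q3,2.35,q5,.3,1.58-q5]),lat)
        t=np.degrees(np.arccos(np.clip(-M.as_matrix()[:,0]@n,-1,1)));
        if e<1 and t<.3: print(q5,q3,q.round(3),round(e,2),round(t,2),M.as_matrix()[:,2])
E
python3 kin2.py
```

```text
[ 0.2835  0.6469  0.4423  0.3125 -0.0301 -0.0263 -0.0003] 0.033676952798322723
0 -0.6 [ 0.602  0.659 -0.953  2.335  1.733  0.57  -0.156] 0.02 0.0 [-0.0175  0.9998 -0.    ]
0 0 [ 0.529  0.613 -0.831  2.339  1.775  0.484 -0.206] 0.02 0.0 [-0.0175  0.9998 -0.    ]
0.8 -0.6 [ 0.516  0.607 -0.811  2.34   1.783  0.471 -0.215] 0.01 0.0 [-0.0175  0.9998 -0.    ]
0.8 0 [ 0.434  0.571 -0.685  2.344  1.843  0.394 -0.283] 0.02 0.0 [-0.0175  0.9998 -0.    ]
0.8 0.6 [ 0.369  0.548 -0.589  2.348  1.904  0.341 -0.349] 0.02 0.0 [-0.0175  0.9998 -0.    ]
1.6 -0.6 [ 0.371  0.549 -0.593  2.348  1.902  0.343 -0.346] 0.01 0.0 [-0.0175  0.9998 -0.    ]
1.6 0 [ 0.288  0.527 -0.474  2.353  2.001  0.283 -0.452] 0.01 0.0 [-0.0175  0.9998 -0.    ]
1.6 0.6 [ 0.232  0.516 -0.395  2.357  2.09   0.247 -0.544] 0.01 0.0 [-0.0175  0.9998 -0.    ]
2.4 -0.6 [ 0.121  0.501 -0.241  2.364  2.345  0.189 -0.804] 0.0 0.0 [-0.0175  0.9998 -0.    ]
2.4 0 [ 0.086  0.499 -0.192  2.366  2.456  0.175 -0.916] 0.0 0.0 [-0.0175  0.9998 -0.    ]
2.4 0.6 [ 0.06   0.497 -0.156  2.367  2.549  0.166 -1.009] 0.0 0.0 [-0.0174  0.9998 -0.    ]
3.1 -0.6 [-0.012  0.495 -0.057  2.372  2.849  0.15  -1.311] 0.04 0.01 [-0.0174  0.9998 -0.    ]
3.1 0 [-0.086  0.496  0.046  2.377  3.197  0.15  -1.661] 0.03 0.0 [-0.0175  0.9998 -0.    ]
3.1 0.6 [-0.087  0.496  0.047  2.377  3.203  0.15  -1.666] 0.01 0.0 [-0.0174  0.9998 -0.    ]
```

```bash
cat > sim.py <<'E'
from kin2 import *
def step(p,M,q0):
    lo,hi=LO+.001,HI-.001
    def g(q):
        P,m=FK(q,LL);return np.concatenate([(P-p)*20,10*(m*M.inv()).as_rotvec(),.003*(q-q0)])
    o=least_squares(g,np.clip(q0,lo+1e-4,hi-1e-4),bounds=(lo,hi));P,m=FK(o.x,LL)
    return o.x,1e3*np.linalg.norm(P-p),np.degrees((m*M.inv()).magnitude())
def run(q,way,N=5,verbose=True):
    P,M=FK(q,LL)
    for p2,M2 in way:
        rv=(M2*M.inv()).as_rotvec();P0=P;M0=M;mx=0
        for k in range(1,N+1):
            P=P0+(np.array(p2)-P0)*k/N;M=R.from_rotvec(rv*k/N)*M0
            qn,e,t=step(P,M,q);mx=max(mx,np.abs(qn-q).max());q=qn
        if verbose:print(np.array(p2).round(3),q.round(2),round(e,1),round(t,1),"maxstep",round(mx,2))
    return q,e,t
V=R.from_matrix(np.array([[0,-1,-.0175],[0,-.0175,1],[-1,0,0]]))
rot=lambda rx,ry:R.from_rotvec(np.radians([0,0,0]))*R.from_rotvec(np.radians([rx,0,0]))*R.from_rotvec(np.radians([-ry*.0175,ry,0]))*V
F=np.array([.5557,-.0313,.1412]);n=np.array([-.4067,-.0071,.9135])
E
python3 - <<'E'
from sim import *
qE=np.array(D[3][0])
up=(.507,-.032,.314)
for b in(20,-20):
  for up in((.507,-.032,.314),(.50,-.032,.27)):
    print("lateral",b)
    run(qE,[(up,rot(0,-24)),(up,rot(0,-5)),(up,rot(b,-5)),(up,rot(b,-24)),(F+.1*n,rot(b,-24)),(F+.1*n,rot(0,-24)),(F+.05*n,rot(0,-24)),(F,rot(0,-24))])
E
```

```text
lateral 20
[ 0.507 -0.032  0.314] [-0.86  0.16  0.95  2.31 -0.49  0.35  2.07] 0.0 0.0 maxstep 0.16
[ 0.507 -0.032  0.314] [-0.79  0.33  0.99  2.1  -0.4   0.81  2.02] 0.0 0.0 maxstep 0.1
[ 0.507 -0.032  0.314] [-0.43  0.34  0.81  2.08 -0.74  1.    2.39] 0.0 0.0 maxstep 0.08
[ 0.507 -0.032  0.314] [-0.21  0.19  0.48  2.29 -1.05  0.6   2.63] 0.0 0.0 maxstep 0.27
[ 0.515 -0.032  0.233] [ 0.63  0.37 -0.58  2.32 -1.03  0.21  2.63] 0.0 0.0 maxstep 0.32
[ 0.515 -0.032  0.233] [-0.31  0.28  0.32  2.39 -0.92  0.11  2.46] 0.0 0.0 maxstep 0.28
[ 0.535 -0.032  0.187] [-0.25  0.37  0.26  2.34 -1.05  0.11  2.6 ] 15.7 1.9 maxstep 0.13
[ 0.556 -0.031  0.141] [-0.19  0.46  0.21  2.29 -1.05  0.11  2.6 ] 30.4 3.9 maxstep 0.02
lateral 20
[ 0.5   -0.032  0.27 ] [-0.62  0.22  0.7   2.38 -0.76  0.23  2.33] 0.0 0.0 maxstep 0.1
[ 0.5   -0.032  0.27 ] [-0.73  0.38  0.92  2.17 -0.49  0.71  2.1 ] 0.0 0.0 maxstep 0.11
[ 0.5   -0.032  0.27 ] [-0.35  0.38  0.72  2.14 -0.8   0.92  2.48] 0.0 0.0 maxstep 0.08
[ 0.5   -0.032  0.27 ] [ 0.43  0.25 -0.29  2.32 -1.04  0.37  2.63] 0.0 0.0 maxstep 0.47
[ 0.515 -0.032  0.233]
[... 1061 characters left out ...]
.5   -0.032  0.27 ] [-0.62  0.22  0.7   2.38 -0.76  0.23  2.33] 0.0 0.0 maxstep 0.1
[ 0.5   -0.032  0.27 ] [-0.73  0.38  0.92  2.17 -0.49  0.71  2.1 ] 0.0 0.0 maxstep 0.11
[ 0.5   -0.032  0.27 ] [-1.06  0.55  1.2   2.18 -0.27  0.64  1.87] 0.0 0.0 maxstep 0.08
[ 0.5   -0.032  0.27 ] [-1.15  0.42  1.19  2.41 -0.31  0.16  1.88] 0.0 0.0 maxstep 0.11
[ 0.515 -0.032  0.233] [-1.04  0.51  1.09  2.42 -1.05  0.11  2.59] 1.7 0.2 maxstep 0.36
[ 0.515 -0.032  0.233] [-0.37  0.29  0.4   2.39 -1.05  0.13  2.6 ] 0.0 0.0 maxstep 0.2
[ 0.535 -0.032  0.187] [-0.25  0.37  0.26  2.34 -1.05  0.11  2.6 ] 15.7 1.9 maxstep 0.07
[ 0.556 -0.031  0.141] [-0.19  0.46  0.21  2.29 -1.05  0.11  2.6 ] 30.4 3.9 maxstep 0.02
```

>>> {"fn": "carry_out", "kwargs": {
  "rows": [
    {"grip": 0.3, "x": -1.3, "y": 0.2, "z": 4, "rx": 0, "ry": 0, "rz": 0},
    {"grip": 0.3, "x": -2.9, "y": 0.5, "z": 8, "rx": 0, "ry": 0, "rz": 0},
    {"grip": 0.3, "x": -2.9, "y": 0.8, "z": 12, "rx": 0, "ry": 4, "rz": 0},
    {"grip": 0.3, "x": -2.9, "y": 0.8, "z": 13, "rx": 0, "ry": 12, "rz": 0},
    {"grip": 0.3, "x": -2.9, "y": 0.8, "z": 13, "rx": 0, "ry": 20, "rz": 0},
    {"grip": 0.3, "x": -2.9, "y": 0.8, "z": 13, "rx": 0, "ry": 24, "rz": 0},
    {"grip": 0.3, "x": -2.9, "y": 0.8, "z": 13, "rx": 0, "ry": 24, "rz": 0}
  ]
}}

```text
t: 16.23
ee_pos: [0.5076, -0.0318, 0.3391]
ee_rot: [0.904, 1.546, 2.508]
wrist_force: [0.6, -0.7, -4.6]
opening: 0.45
```

```bash
echo "print('q',s['joint_positions'])" >> st.py; python3 st.py
```

```text
t 16.225 [ 0.5076 -0.0318  0.3391] F [ 0.5816 -0.6624 -4.5875] T [-0.0741 -0.019  -0.0426] 0.44973539383146516 x [-0.0196  0.0144 -0.9997] z [-0.0327  0.9994  0.015 ]
mm: axial 200.3905861951059 upslope 36.53355741942112 y 0.33801381706475025 tilt err deg 25.121023309924627
q [-0.7912  0.3678  1.0407  1.9969 -0.3866  1.0108  2.0428]
```

Run:
```python
from sim import *
q0=np.array([-.7912,.3678,1.0407,1.9969,-.3866,1.0108,2.0428])
U=np.array([.507,-.032,.339])
for b in(-20,-30,-40):
  for i in(0,20):
    for c in(-24,-30):
      for dy in(0,.15,-.15):
        u=U+[0,dy,0]
        w=[(u,rot(0,i)),(u,rot(b,i)),(u,rot(b,c)),(u,rot(0,c)),(F+.12*n,rot(0,-24)),(F,rot(0,-24))]
        q,e,t=run(q0,w,4,False)
        print(b,i,c,dy,q.round(2),round(e,1),round(t,1))
```

```text
-20 0 -24 0 [-0.19  0.46  0.21  2.29 -1.05  0.11  2.6 ] 30.4 3.9
-20 0 -24 0.15 [-0.19  0.46  0.21  2.29 -1.05  0.11  2.6 ] 30.4 3.9
-20 0 -24 -0.15 [-0.19  0.46  0.21  2.29 -1.05  0.11  2.6 ] 30.4 3.9
-20 0 -30 0 [-0.19  0.46  0.21  2.29 -1.05  0.11  2.6 ] 30.4 3.9
-20 0 -30 0.15 [-0.19  0.46  0.21  2.29 -1.05  0.11  2.6 ] 30.4 3.9
-20 0 -30 -0.15 [-0.19  0.46  0.21  2.29 -1.05  0.11  2.6 ] 30.4 3.9
-20 20 -24 0 [-0.19  0.46  0.21  2.29 -1.05  0.11  2.6 ] 30.4 3.9
-20 20 -24 0.15 [-0.19  0.46  0.21  2.29 -1.05  0.11  2.6 ] 30.4 3.9
-20 20 -24 -0.15 [-0.19  0.46  0.21  2.29 -1.05  0.11  2.6 ] 30.4 3.9
-20 20 -30 0 [-0.19  0.46  0.21  2.29 -1.05  0.11  2.6 ] 30.4 3.9
-20 20 -30 0.15 [-0.19  0.46  0.21  2.29 -1.05  0.11  2.6 ] 30.4 3.9
-20 20 -30 -0.15 [-0.19  0.46  0.21  2.29 -1.05  0.11  2.6 ] 30.4 3.9
-30 0 -24 0 [-0.19  0.46  0.21  2.29 -1.05  0.11  2.6 ] 30.4 3.9
-30 0 -24 0.15 [-0.19  0.46  0.21  2.29 -1.05  0.11  2.6 ] 30.4 3.9
-30 0 -24 -0.15 [-0.19  0.46  0.21  2.29 -1.05  0.11  2.6 ] 30.4 3.9
-30 0 -30 0 [-0.19  0.46  0.21  2.29 -1.05  0.11  2.6 ] 30.4 3.9
-30 0 -30 0.15 [-0.
[... 641 characters left out ...]
.11  2.6 ] 30.4 3.9
-40 0 -24 -0.15 [-0.19  0.46  0.21  2.29 -1.05  0.11  2.6 ] 30.4 3.9
-40 0 -30 0 [-0.19  0.46  0.21  2.29 -1.05  0.11  2.6 ] 30.4 3.9
-40 0 -30 0.15 [-0.19  0.46  0.21  2.29 -1.05  0.11  2.6 ] 30.4 3.9
-40 0 -30 -0.15 [-0.19  0.46  0.21  2.29 -1.05  0.11  2.6 ] 30.4 3.9
-40 20 -24 0 [-0.19  0.46  0.21  2.29 -1.05  0.11  2.6 ] 30.4 3.9
-40 20 -24 0.15 [-0.19  0.46  0.21  2.29 -1.05  0.11  2.6 ] 30.4 3.9
-40 20 -24 -0.15 [-0.19  0.46  0.21  2.29 -1.05  0.11  2.6 ] 30.4 3.9
-40 20 -30 0 [-0.19  0.46  0.21  2.29 -1.05  0.11  2.6 ] 30.4 3.9
-40 20 -30 0.15 [-0.19  0.46  0.21  2.29 -1.05  0.11  2.6 ] 30.4 3.9
-40 20 -30 -0.15 [-0.19  0.46  0.21  2.29 -1.05  0.11  2.6 ] 30.4 3.9
```

```bash
cat >> sim.py <<'E'
def rr(rx,ry,ro): return R.from_rotvec(np.radians([rx,0,0]))*R.from_rotvec(np.radians([-ry*.0175,ry,0]))*R.from_rotvec(np.radians([0,0,-ro]))*V
E
python3 - <<'E'
from sim import *
q0=np.array([-.7912,.3678,1.0407,1.9969,-.3866,1.0108,2.0428])
U=np.array([.507,-.032,.339])
for r1 in(90,140,200):
  for b in(0,-20):
   for dr in(0,40,90,150):
    w=[(U,rr(0,0,r1/2)),(U,rr(0,0,r1)),(U,rr(b,0,r1)),(F+.15*n,rr(b,-24,r1)),(F+.15*n,rr(0,-24,r1)),(F+.1*n,rr(0,-24,r1)),(F+.1*n,rr(0,-24,r1-dr)),(F,rr(0,-24,r1-dr))]
    q,e,t=run(q0,w,5,False)
    print(r1,b,dr,q.round(2),round(e,1),round(t,1))
E
```

```text
90 0 0 [-0.19  0.46  0.21  2.29 -1.05  0.11  1.03] 30.4 3.9
90 0 40 [-0.19  0.46  0.21  2.29 -1.05  0.11  1.72] 30.4 3.9
90 0 90 [-0.19  0.46  0.21  2.29 -1.05  0.11  2.6 ] 30.4 3.9
90 0 150 [ 0.37  0.55 -0.59  2.35  1.91  0.34  0.7 ] 0.0 0.0
90 -20 0 [-0.19  0.46  0.21  2.29 -1.05  0.11  1.03] 30.4 3.9
90 -20 40 [-0.19  0.46  0.21  2.29 -1.05  0.11  1.72] 30.4 3.9
90 -20 90 [-0.19  0.46  0.21  2.29 -1.05  0.11  2.6 ] 30.4 3.9
90 -20 150 [ 0.37  0.55 -0.59  2.35  1.91  0.34  0.7 ] 0.0 0.0
140 0 0 [-0.19  0.46  0.21  2.29 -1.05  0.11  0.15] 30.4 3.9
140 0 40 [-0.19  0.46  0.21  2.29 -1.05  0.11  0.85] 30.4 3.9
140 0 90 [-0.19  0.46  0.21  2.29 -1.05  0.11  1.72] 30.4 3.9
140 0 150 [-0.19  0.45  0.2   2.28 -0.92  0.11  2.63] 32.2 4.1
140 -20 0 [-0.19  0.46  0.21  2.29 -1.05  0.11  0.15] 30.4 3.9
140 -20 40 [-0.19  0.46  0.21  2.29 -1.05  0.11  0.85] 30.4 3.9
140 -20 90 [-0.19  0.46  0.21  2.29 -1.05  0.11  1.72] 30.4 3.9
140 -20 150 [-0.19  0.45  0.2   2.28 -0.92  0.11  2.63] 32.2 4.1
200 0 0 [-0.19  0.46  0.21  2.29 -1.05  0.11 -0.89] 30.4 3.9
200 0 40 [-0.19  0.46  0.21  2.29 -1.05  0.11 -0.2 ] 30.4 3.9
200 0 90 [-0.19  0.46  0.21  2.29 -1.05  0.11  0.68] 30.4 3.9
200 0 150 [-0.19  0.46  0.21  2.29 -1.05  0.11  1.72] 30.4 3.9
200 -20 0 [-0.19  0.46  0.21  2.29 -1.05  0.11 -0.89] 30.4 3.9
200 -20 40 [-0.19  0.46  0.21  2.29 -1.05  0.11 -0.2 ] 30.4 3.9
200 -20 90 [-0.19  0.46  0.21  2.29 -1.05  0.11  0.68] 30.4 3.9
200 -20 150 [-0.19  0.46  0.21  2.29 -1.05  0.11  1.72] 30.4 3.9
```

Run:
```python
from sim import *
q0=np.array([-.7912,.3678,1.0407,1.9969,-.3866,1.0108,2.0428])
U=np.array([.507,-.032,.339])
for first in(0,1):
 for ro in(-40,-60,-80,-100):
  for h in(.15,.1):
    A=F+h*n
    w=([(U,rr(0,0,ro))] if first else [])+[(F+.2*n,rr(0,-24,ro*first)),(A,rr(0,-24,ro*first)),(A,rr(0,-24,ro)),(F,rr(0,-24,ro))]
    q,e,t=run(q0,w,8,False);print(first,ro,h,q.round(2),round(e,1),round(t,1))
run(q0,[(U,rr(0,0,-30)),(U,rr(0,0,-60)),(U,rr(0,-12,-60)),(F+.2*n,rr(0,-24,-60)),(F+.15*n,rr(0,-24,-60)),(F+.1*n,rr(0,-24,-60)),(F+.05*n,rr(0,-24,-60)),(F,rr(0,-24,-60))],5)
```

```text
0 -40 0.15 [-0.11  0.44  0.1   2.26 -0.39  0.11  2.63] 36.6 4.7
0 -40 0.1 [-0.11  0.44  0.1   2.26 -0.39  0.11  2.63] 36.6 4.7
0 -60 0.15 [ 0.36  0.55 -0.58  2.35  1.91  0.34  0.69] 0.0 0.0
0 -60 0.1 [ 0.35  0.54 -0.57  2.35  1.92  0.33  0.68] 0.0 0.0
0 -80 0.15 [ 0.36  0.55 -0.58  2.35  1.91  0.34  1.04] 0.0 0.0
0 -80 0.1 [ 0.35  0.54 -0.57  2.35  1.92  0.33  1.03] 0.0 0.0
0 -100 0.15 [ 0.36  0.55 -0.58  2.35  1.91  0.34  1.39] 0.0 0.0
0 -100 0.1 [ 0.35  0.54 -0.57  2.35  1.92  0.33  1.38] 0.0 0.0
1 -40 0.15 [-0.11  0.44  0.1   2.26 -0.39  0.11  2.63] 36.6 4.7
1 -40 0.1 [-0.11  0.44  0.1   2.26 -0.39  0.11  2.63] 36.6 4.7
1 -60 0.15 [ 0.36  0.55 -0.58  2.35  1.91  0.34  0.69] 0.0 0.0
1 -60 0.1 [ 0.35  0.54 -0.57  2.35  1.92  0.33  0.68] 0.0 0.0
1 -80 0.15 [ 0.36  0.55 -0.58  2.35  1.91  0.34  1.04] 0.0 0.0
1 -80 0.1 [ 0.35  0.54 -0.57  2.35  1.92  0.33  1.03] 0.0 0.0
1 -100 0.15 [ 0.55  0.63 -0.87  2.34  1.76  0.51  1.56] 0.0 0.0
1 -100 0.1 [ 0.55  0.62 -0.86  2.34  1.76  0.5   1.55] 0.0 0.0
[ 0.507 -0.032  0.339] [-0.72  0.31  0.9   2.01 -0.3   0.96  2.44] 0.0 0.0 maxstep 0.08
[ 0.507 -0.032  0.339] [-0.15  0.23  0.13  1.98 -0.04  0.94  2.63] 0.0 0.0 maxstep 0.29
[ 0.507 -0.032  0.339] [-0.16  0.15  0.12  2.11 -0.02  0.68  2.61] 0.0 0.0 maxstep 0.05
[ 0.474 -0.033  0.324] [-0.17  0.06  0.12  2.32  0.03  0.34  2.55] 0.0 0.0 maxstep 0.07
[ 0.495 -0.032  0.278] [-0.14  0.16  0.09  2.36 -0.01  0.21  2.59] 0.0 0.0 maxstep 0.03
[ 0.515 -0.032  0.233] [ 0.08  0.28 -0.17  2.36  0.68  0.11  1.89] 0.0 0.0 maxstep 0.4
[ 0.535 -0.032  0.187] [ 0.24  0.4  -0.39  2.36  1.68  0.18  0.9 ] 0.0 0.0 maxstep 0.27
[ 0.556 -0.031  0.141] [ 0.35  0.54 -0.56  2.35  1.93  0.32  0.67] 0.0 0.0 maxstep 0.07
```

>>> {"fn": "carry_out", "kwargs": {
  "rows": [
    {"grip": 0.3, "x": 0, "y": 0, "z": 0, "rx": 0, "ry": -1, "rz": 8},
    {"grip": 0.3, "x": 0, "y": 0, "z": 0, "rx": 0, "ry": 0, "rz": 16},
    {"grip": 0.3, "x": 0, "y": 0, "z": 0, "rx": 0, "ry": 0, "rz": 24},
    {"grip": 0.3, "x": 0, "y": 0, "z": 0, "rx": 0, "ry": 0, "rz": 32},
    {"grip": 0.3, "x": 0, "y": 0, "z": 0, "rx": 0, "ry": 0, "rz": 40},
    {"grip": 0.3, "x": 0, "y": 0, "z": 0, "rx": 0, "ry": 0, "rz": 46},
    {"grip": 0.3, "x": 0, "y": 0, "z": 0, "rx": 0, "ry": 0, "rz": 52},
    {"grip": 0.3, "x": 0, "y": 0, "z": 0, "rx": 0, "ry": 0, "rz": 58}
  ]
}}

```text
t: 17.23
ee_pos: [0.5057, -0.0318, 0.3394]
ee_rot: [0.947, 1.548, -2.723]
wrist_force: [0.2, -0.9, -6.1]
opening: 0.446
```

```bash
python3 st.py
```

```text
t 17.225 [ 0.5057 -0.0318  0.3394] F [ 0.1734 -0.8938 -6.1077] T [-0.0542 -0.0564 -0.026 ] 0.4463122573288817 x [-0.0208 -0.0093 -0.9997] z [-0.8633  0.5045  0.0133]
mm: axial 201.42826941021042 upslope 34.98387397802245 y 0.34943811365382244 tilt err deg 25.207744222228968
q [-0.2201  0.2378  0.2076  1.9718 -0.0485  0.9585  2.6235]
```

>>> {"fn": "carry_out", "kwargs": {
  "rows": [
    {"grip": 0.3, "x": 0, "y": 0, "z": 0, "rx": 0, "ry": 0, "rz": 5},
    {"grip": 0.3, "x": 0, "y": 0, "z": 0, "rx": 0, "ry": 0, "rz": 10},
    {"grip": 0.3, "x": 0, "y": 0, "z": 0, "rx": 0, "ry": 0, "rz": 15},
    {"grip": 0.3, "x": 0, "y": 0, "z": 0, "rx": 0, "ry": 0, "rz": 20},
    {"grip": 0.3, "x": 0, "y": 0, "z": 0, "rx": 0, "ry": 0, "rz": 25},
    {"grip": 0.3, "x": 0, "y": 0, "z": 0, "rx": 0, "ry": 0, "rz": 25}
  ]
}}

```text
t: 17.98
ee_pos: [0.5058, -0.033, 0.3387]
ee_rot: [0.91, 1.546, -2.33]
wrist_force: [-0.5, 0.3, -3.7]
opening: 0.444
```

```bash
python3 st.py
python3 - <<'E'
from sim import *
from workcell import r
st=r.get_state();q=st["joint_positions"];M=FK(q,LL)[1];U=st["ee_pos"]
x=M.as_matrix()[:,0]
def tilt(T,target):  # minimal rotation taking x to target
    a=np.cross(x,target);ang=np.arctan2(np.linalg.norm(a),x@target);return a/np.linalg.norm(a)*ang
rv=tilt(M,-n);print("rotvec deg to target",np.degrees(rv))
w=[(U+(F+.18*n-U)*k/3,R.from_rotvec(rv*k/3)*M) for k in(1,2,3)]+[(F+h*n,R.from_rotvec(rv)*M) for h in(.15,.12,.09,.06,.03,0)]
run(q,w,4)
E
```

```text
t 17.975 [ 0.5058 -0.033   0.3387] F [-0.4707  0.2952 -3.6886] T [ 0.0051 -0.0091  0.0159] 0.4442480597642235 x [-0.017  -0.0179 -0.9997] z [-0.9951  0.0982  0.0151]
mm: axial 200.81409669670097 upslope 34.72465826404057 y -0.9079107677285294 tilt err deg 25.008259193724548
q [ 0.6344  0.3508 -0.9098  1.9281  0.3355  1.0396  2.6177]
rotvec deg to target [  1.3852 -24.9687   0.4227]
[ 0.498 -0.033  0.328] [ 0.69  0.28 -0.92  2.05  0.36  0.83  2.61] 0.0 0.0 maxstep 0.05
[ 0.49  -0.033  0.317] [ 0.72  0.22 -0.92  2.17  0.4   0.6   2.58] 0.0 0.0 maxstep 0.06
[ 0.482 -0.033  0.306] [ 0.7   0.17 -0.85  2.3   0.51  0.35  2.48] 0.0 0.0 maxstep 0.06
[ 0.495 -0.032  0.278] [ 0.55  0.22 -0.72  2.32  0.69  0.3   2.3 ] 0.0 0.0 maxstep 0.05
[ 0.507 -0.032  0.251] [ 0.4   0.27 -0.56  2.34  0.88  0.23  2.11] 0.0 0.0 maxstep 0.05
[ 0.519 -0.032  0.223] [ 0.23  0.31 -0.36  2.36  1.1   0.15  1.89] 0.0 0.0 maxstep 0.07
[ 0.531 -0.032  0.196] [ 0.18  0.37 -0.31  2.36  1.58  0.14  1.41] 0.0 0.0 maxstep 0.16
[ 0.543 -0.032  0.169] [ 0.29  0.46 -0.47  2.36  1.82  0.24  1.18] 0.0 0.0 maxstep 0.08
[ 0.556 -0.031  0.141] [ 0.34  0.54 -0.55  2.35  1.93  0.32  1.08] 0.0 0.0 maxstep 0.03
```

>>> {"fn": "carry_out", "kwargs": {
  "rows": [
    {"grip": 0.3, "x": -1, "y": 0, "z": -0.5, "rx": 0.3, "ry": -6, "rz": 0.1},
    {"grip": 0.3, "x": -1.8, "y": 0, "z": -1, "rx": 0.7, "ry": -12, "rz": 0.2},
    {"grip": 0.3, "x": -2.2, "y": 0, "z": -2, "rx": 1, "ry": -18, "rz": 0.3},
    {"grip": 0.3, "x": -2.3, "y": 0, "z": -3.3, "rx": 1.4, "ry": -25, "rz": 0.4},
    {"grip": 0.3, "x": -1.7, "y": 0, "z": -4.6, "rx": 1.4, "ry": -25, "rz": 0.4},
    {"grip": 0.3, "x": -1.1, "y": 0, "z": -6, "rx": 1.4, "ry": -25, "rz": 0.4},
    {"grip": 0.3, "x": -1.1, "y": 0, "z": -6, "rx": 1.4, "ry": -25, "rz": 0.4}
  ]
}}

```text
t: 18.85
ee_pos: [0.4948, -0.0322, 0.2786]
ee_rot: [-3.034, 1.153, 0.013]
wrist_force: [-0.1, 0.1, -4.8]
opening: 0.447
```

```bash
python3 st.py
```

```text
t 18.85 [ 0.4948 -0.0322  0.2786] F [-0.096   0.1329 -4.7893] T [-0.0331  0.9109 -0.0224] 0.44737072829889474 x [ 0.4058  0.0054 -0.9139] z [-0.91    0.0951 -0.4035]
mm: axial 150.32643595987986 upslope 0.2635535163885052 y 0.11854632999376337 tilt err deg 0.11097458274031546
q [ 0.5634  0.2231 -0.7343  2.3178  0.7022  0.3042  2.2831]
```

>>> {"fn": "carry_out", "kwargs": {
  "rows": [
    {"grip": 0.3, "x": 0.41, "y": 0, "z": -0.91, "rx": 0, "ry": 0, "rz": 0},
    {"grip": 0.3, "x": 0.81, "y": 0, "z": -1.83, "rx": 0, "ry": 0, "rz": 0},
    {"grip": 0.3, "x": 1.22, "y": 0, "z": -2.74, "rx": 0, "ry": 0, "rz": 0},
    {"grip": 0.3, "x": 1.63, "y": 0, "z": -3.65, "rx": 0, "ry": 0, "rz": 0},
    {"grip": 0.3, "x": 2.03, "y": 0, "z": -4.57, "rx": 0, "ry": 0, "rz": 0},
    {"grip": 0.3, "x": 2.36, "y": 0, "z": -5.3, "rx": 0, "ry": 0, "rz": 0},
    {"grip": 0.3, "x": 2.68, "y": 0, "z": -6.03, "rx": 0, "ry": 0, "rz": 0},
    {"grip": 0.3, "x": 2.93, "y": 0, "z": -6.58, "rx": 0, "ry": 0, "rz": 0}
  ]
}}

```text
t: 19.85
ee_pos: [0.5251, -0.0324, 0.214]
ee_rot: [-3.033, 1.15, 0.014]
wrist_force: [0.6, -0.1, -4.7]
opening: 0.447
```

```bash
python3 st.py
```

```text
t 19.85 [ 0.5251 -0.0324  0.214 ] F [ 0.5705 -0.0755 -4.6625] T [-0.081   0.8256  0.009 ] 0.4467993536651278 x [ 0.4081  0.0058 -0.9129] z [-0.909   0.0959 -0.4057]
mm: axial 78.95821402372671 upslope 1.6388611064686138 y -0.6378825042600583 tilt err deg 0.1167233273935653
q [ 0.2029  0.3335 -0.3314  2.3589  1.2643  0.1438  1.7262]
```

>>> {"fn": "carry_out", "kwargs": {
  "rows": [
    {"grip": 0.3, "x": 0.2, "y": 0, "z": -0.46, "rx": 0, "ry": 0, "rz": 0},
    {"grip": 0.3, "x": 0.45, "y": 0, "z": -1, "rx": 0, "ry": 0, "rz": 0},
    {"grip": 0.3, "x": 0.75, "y": 0, "z": -1.7, "rx": 0, "ry": 0, "rz": 0},
    {"grip": 0.3, "x": 1.05, "y": 0, "z": -2.4, "rx": 0, "ry": 0, "rz": 0},
    {"grip": 0.3, "x": 1.4, "y": 0, "z": -3.1, "rx": 0, "ry": 0, "rz": 0},
    {"grip": 0.3, "x": 1.7, "y": 0, "z": -3.8, "rx": 0, "ry": 0, "rz": 0},
    {"grip": 0.3, "x": 2.05, "y": 0, "z": -4.7, "rx": 0, "ry": 0, "rz": 0},
    {"grip": 0.3, "x": 2.05, "y": 0, "z": -4.7, "rx": 0, "ry": 0, "rz": 0}
  ]
}}

```text
t: 20.85
ee_pos: [0.5454, -0.0327, 0.1664]
ee_rot: [-3.032, 1.152, 0.015]
wrist_force: [-0.2, -0.2, -4.3]
opening: 0.447
```

```bash
python3 st.py
python3 - <<'E'
from h import *
from workcell import r
a=[]
for n,q in(("scene",(190,140,270,220)),("top",(240,120,300,180))):
    d=r.get_image(n);x0,y0,x1,y1=q;np.savez(n+"5.npz",**d);a.append(cv2.convertScaleAbs(cv2.resize(d["color"][y0:y1,x0:x1],(400,400),interpolation=cv2.INTER_CUBIC),alpha=1.4,beta=10))
cv2.imwrite("pics/c8.png",np.hstack(a))
E
```

```text
t 20.85 [ 0.5454 -0.0327  0.1664] F [-0.2108 -0.2073 -4.2508] T [-0.0157  0.8681  0.0274] 0.44695778111396434 x [ 0.4066  0.0059 -0.9136] z [-0.9096  0.0962 -0.4042]
mm: axial 27.27369779022795 upslope 0.8961364418435629 y -1.2627868419378905 tilt err deg 0.06813606220862357
q [ 0.2871  0.4637 -0.4595  2.3561  1.8367  0.2374  1.1653]
```

View pics/c8.png

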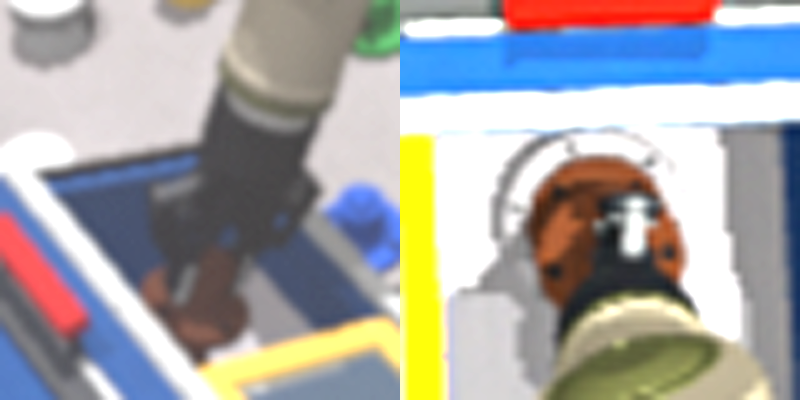

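>>> {"fn": "carry_out", "kwargs": {
  "rows": [
    {"grip": 0.3, "x": 0, "y": 0.06, "z": -0.2, "rx": 0, "ry": 0, "rz": 0},
    {"grip": 0.3, "x": 0.2, "y": 0.12, "z": -0.65, "rx": 0, "ry": 0, "rz": 0},
    {"grip": 0.3, "x": 0.37, "y": 0.12, "z": -1.05, "rx": 0, "ry": 0, "rz": 0},
    {"grip": 0.3, "x": 0.53, "y": 0.12, "z": -1.41, "rx": 0, "ry": 0, "rz": 0},
    {"grip": 0.3, "x": 0.53, "y": 0.12, "z": -1.41, "rx": 0, "ry": 0, "rz": 0}
  ]
}}

```text
t: 21.58
ee_pos: [0.5508, -0.0312, 0.1516]
ee_rot: [-3.032, 1.153, 0.016]
wrist_force: [0.7, -0.2, -4.7]
opening: 0.45
```

```bash
python3 st.py
```

```text
t 21.575 [ 0.5508 -0.0312  0.1516] F [ 0.715  -0.2383 -4.7238] T [-0.0036  0.8715  0.0191] 0.45014086529222413 x [ 0.4061  0.0065 -0.9138] z [-0.9099  0.0951 -0.4037]
mm: axial 11.513371200959387 upslope -0.2650701649277192 y 0.14435122129009342 tilt err deg 0.05337089546265361
q [ 0.3172  0.5074 -0.5114  2.3544  1.9041  0.285   1.1021]
```

Now slow descent: 2 mm steps.

>>> {"fn": "carry_out", "kwargs": {
  "rows": [
    {"grip": 0.3, "x": 0.08, "y": 0, "z": -0.18, "rx": 0, "ry": 0, "rz": 0},
    {"grip": 0.3, "x": 0.16, "y": 0, "z": -0.37, "rx": 0, "ry": 0, "rz": 0},
    {"grip": 0.3, "x": 0.24, "y": 0, "z": -0.55, "rx": 0, "ry": 0, "rz": 0},
    {"grip": 0.3, "x": 0.24, "y": 0, "z": -0.55, "rx": 0, "ry": 0, "rz": 0}
  ]
}}

```text
t: 22.08
ee_pos: [0.5532, -0.0311, 0.1465]
ee_rot: [-3.032, 1.152, 0.015]
wrist_force: [0.1, 0.2, -5.6]
opening: 0.447
```

```bash
python3 st.py
```

```text
t 22.075 [ 0.5532 -0.0311  0.1465] F [ 0.0818  0.1814 -5.6498] T [-0.0492  0.8867 -0.0254] 0.4470860086380354 x [ 0.4066  0.0063 -0.9136] z [-0.9097  0.0948 -0.4043]
mm: axial 5.850621210654812 upslope -0.10064289589359277 y 0.1805018870457497 tilt err deg 0.04604112104926547
q [ 0.3258  0.5228 -0.526   2.3528  1.9246  0.3009  1.0842]
```

>>> {"fn": "carry_out", "kwargs": {
  "rows": [
    {"grip": 0.3, "x": 0.08, "y": 0, "z": -0.18, "rx": 0, "ry": 0, "rz": 0},
    {"grip": 0.3, "x": 0.16, "y": 0, "z": -0.37, "rx": 0, "ry": 0, "rz": 0},
    {"grip": 0.3, "x": 0.16, "y": 0, "z": -0.37, "rx": 0, "ry": 0, "rz": 0}
  ]
}}

```text
t: 22.45
ee_pos: [0.5548, -0.0311, 0.1427]
ee_rot: [-3.032, 1.152, 0.016]
wrist_force: [-0.5, -0.6, -5.6]
opening: 0.446
```

```bash
python3 st.py
```

```text
t 22.45 [ 0.5548 -0.0311  0.1427] F [-0.4534 -0.6196 -5.5877] T [-0.031   0.8506  0.0154] 0.4464451544640213 x [ 0.4065  0.0063 -0.9136] z [-0.9097  0.0949 -0.4042]
mm: axial 1.7793821750487173 upslope -0.1997413403860544 y 0.12064220037977502 tilt err deg 0.04631133380861153
q [ 0.3313  0.5337 -0.5351  2.3518  1.9377  0.3114  1.073 ]
```

>>> {"fn": "carry_out", "kwargs": {
  "rows": [
    {"grip": 0.3, "x": 0.06, "y": 0, "z": -0.14, "rx": 0, "ry": 0, "rz": 0},
    {"grip": 0.3, "x": 0.12, "y": 0, "z": -0.27, "rx": 0, "ry": 0, "rz": 0},
    {"grip": 0.3, "x": 0.12, "y": 0, "z": -0.27, "rx": 0, "ry": 0, "rz": 0}
  ]
}}

```text
t: 22.82
ee_pos: [0.5552, -0.0312, 0.1417]
ee_rot: [-3.036, 1.15, 0.013]
wrist_force: [-15.6, -2.9, 25.4]
opening: 0.449
```

```bash
python3 st.py
```

```text
t 22.825 [ 0.5552 -0.0312  0.1417] F [-15.5593  -2.9272  25.4278] T [-0.1964  1.2457 -0.1312] 0.4490931110274517 x [ 0.4085  0.0052 -0.9128] z [-0.9089  0.094  -0.4062]
mm: axial 0.6987888130418648 upslope -0.2153073636569594 y 0.022788080025846813 tilt err deg 0.1564401578882698
q [ 0.3352  0.5376 -0.5421  2.3528  1.9464  0.3193  1.0654]
```

>>> {"fn": "carry_out", "kwargs": {
  "rows": [
    {"grip": 0.3, "x": -0.03, "y": 0, "z": 0.06, "rx": 0, "ry": 0, "rz": 0},
    {"grip": 0.3, "x": -0.04, "y": 0, "z": 0.1, "rx": 0, "ry": 0, "rz": 0},
    {"grip": 0.3, "x": -0.04, "y": 0, "z": 0.1, "rx": 0, "ry": 0, "rz": 0}
  ]
}}

```text
t: 23.2
ee_pos: [0.5552, -0.0312, 0.1418]
ee_rot: [-3.034, 1.151, 0.014]
wrist_force: [-6.7, -0.7, 9.7]
opening: 0.449
```

```bash
python3 st.py
```

```text
t 23.2 [ 0.5552 -0.0312  0.1418] F [-6.7449 -0.7242  9.6889] T [-0.1297  1.1123 -0.07  ] 0.4492686965619727 x [ 0.4075  0.0057 -0.9132] z [-0.9093  0.0945 -0.4052]
mm: axial 0.7902846178559397 upslope -0.13152904073265825 y 0.049717563904793476 tilt err deg 0.09444858695175581
q [ 0.3335  0.5367 -0.5391  2.352   1.9431  0.3162  1.0684]
```

>>> {"fn": "carry_out", "kwargs": {
  "rows": [
    {"grip": 0.5, "x": 0, "y": 0, "z": 0, "rx": 0, "ry": 0, "rz": 0},
    {"grip": 0.55, "x": 0, "y": 0, "z": 0, "rx": 0, "ry": 0, "rz": 0},
    {"grip": 0.65, "x": 0, "y": 0, "z": 0, "rx": 0, "ry": 0, "rz": 0},
    {"grip": 0.75, "x": 0, "y": 0, "z": 0, "rx": 0, "ry": 0, "rz": 0},
    {"grip": 0.75, "x": 0, "y": 0, "z": 0, "rx": 0, "ry": 0, "rz": 0}
  ]
}}

```text
t: 23.82
ee_pos: [0.5556, -0.0311, 0.1412]
ee_rot: [-3.033, 1.152, 0.015]
wrist_force: [-0.0, -0.9, -0.1]
opening: 0.746
```

```bash
python3 st.py
```

```text
t 23.825 [ 0.5556 -0.0311  0.1412] F [-0.0489 -0.9196 -0.0646] T [0.0235 0.4288 0.0298] 0.7456769599988822 x [ 0.4068  0.0062 -0.9135] z [-0.9096  0.0948 -0.4044]
mm: axial 0.02591821192319836 upslope -0.024940776233727424 y 0.1277464447215174 tilt err deg 0.051159387187596835
q [ 0.3333  0.5383 -0.5388  2.351   1.9432  0.316   1.0685]
```

>>> {"fn": "carry_out", "kwargs": {
  "rows": [
    {"grip": 0.75, "x": -0.4, "y": 0, "z": 0.91, "rx": 0, "ry": 0, "rz": 0},
    {"grip": 0.75, "x": -1.02, "y": 0, "z": 2.28, "rx": 0, "ry": 0, "rz": 0},
    {"grip": 0.75, "x": -1.63, "y": 0, "z": 3.65, "rx": 0, "ry": 0, "rz": 0},
    {"grip": 0.75, "x": -2.03, "y": 0, "z": 4.57, "rx": 0, "ry": 0, "rz": 0},
    {"grip": 0.75, "x": -2.44, "y": 0, "z": 5.48, "rx": 0, "ry": 0, "rz": 0},
    {"grip": 0.75, "x": -2.85, "y": 0, "z": 6.4, "rx": 0, "ry": 0, "rz": 0},
    {"grip": 0.75, "x": -3.25, "y": 0, "z": 7.3, "rx": 0, "ry": 0, "rz": 0},
    {"grip": 0.75, "x": -3.66, "y": 0, "z": 8.2, "rx": 0, "ry": 0, "rz": 0}
  ]
}}

```text
t: 24.82
ee_pos: [0.5188, -0.0306, 0.2243]
ee_rot: [-3.033, 1.15, 0.016]
wrist_force: [-1.0, -0.1, -0.5]
opening: 0.752
```

```bash
python3 st.py
```

```text
t 24.825 [ 0.5188 -0.0306  0.2243] F [-0.9641 -0.0949 -0.5474] T [ 0.039   0.3998 -0.0261] 0.7522614413917437 x [ 0.4082  0.0065 -0.9129] z [-0.9091  0.0942 -0.4058]
mm: axial 90.98637134494786 upslope 0.15205282432376777 y 1.2600743738293025 tilt err deg 0.0990589556335212
q [ 0.2418  0.311  -0.3821  2.3578  1.1267  0.1643  1.8599]
```

Continue out and then off to the right side so both cameras see the lock.

>>> {"fn": "carry_out", "kwargs": {
  "rows": [
    {"grip": 0.75, "x": -0.8, "y": 0, "z": 1.8, "rx": 0, "ry": 0, "rz": 0},
    {"grip": 0.75, "x": -1.6, "y": 0, "z": 3.7, "rx": 0, "ry": 0, "rz": 0},
    {"grip": 0.75, "x": -2.4, "y": 0, "z": 5.5, "rx": 0, "ry": 0, "rz": 0},
    {"grip": 0.75, "x": -3, "y": 0, "z": 8.5, "rx": 0, "ry": 6, "rz": 0},
    {"grip": 0.75, "x": -3, "y": -3, "z": 11, "rx": 0, "ry": 12, "rz": 0},
    {"grip": 0.75, "x": -3, "y": -7, "z": 12, "rx": 0, "ry": 18, "rz": 0},
    {"grip": 0.75, "x": -4, "y": -12, "z": 12, "rx": 0, "ry": 24, "rz": 0},
    {"grip": 0.75, "x": -5, "y": -17, "z": 12, "rx": 0, "ry": 24, "rz": 0}
  ]
}}

```text
t: 25.82
ee_pos: [0.4821, -0.1897, 0.3244]
ee_rot: [1.315, 1.554, -1.95]
wrist_force: [-0.3, 1.0, 0.3]
opening: 0.745
```

>>> {"fn": "carry_out", "kwargs": {
  "rows": [
    {"grip": 0.75, "x": 0, "y": -5, "z": 0, "rx": 0, "ry": 0, "rz": 0},
    {"grip": 0.75, "x": 0, "y": -10, "z": 0, "rx": 0, "ry": 0, "rz": 0},
    {"grip": 0.75, "x": 0, "y": -15, "z": 0, "rx": 0, "ry": 0, "rz": 0},
    {"grip": 0.75, "x": 0, "y": -20, "z": 0, "rx": 0, "ry": 0, "rz": 0},
    {"grip": 0.75, "x": 0, "y": -20, "z": 0, "rx": 0, "ry": 0, "rz": 0}
  ]
}}

```text
t: 26.45
ee_pos: [0.4993, -0.338, 0.2732]
ee_rot: [1.615, 1.498, -1.712]
wrist_force: [0.1, 0.1, 1.0]
opening: 0.751
```

```bash
python3 st.py
python3 - <<'E'
from h import *
from workcell import r
a=[]
for n,q in(("scene",(185,140,285,240)),("top",(240,110,300,170))):
    d=r.get_image(n);x0,y0,x1,y1=q;np.savez(n+"6.npz",**d);a.append(cv2.resize(d["color"][y0:y1,x0:x1],(400,400),interpolation=cv2.INTER_CUBIC))
cv2.imwrite("pics/c9.png",np.hstack(a))
al=np.radians(24);y=np.radians(1);nn=np.array([-np.sin(al)*np.cos(y),-np.sin(al)*np.sin(y),np.cos(al)]);S=np.array([.570,-.031,.109])
t,s=load("top6"),load("scene6")
print("pred top nose",proj(t,S+nn*.058),"flange",proj(t,S+nn*.010),"scene nose",proj(s,S+nn*.058),"flange",proj(s,S+.01*nn))
for nm,d,roi in(("top",t,(255,135,290,175)),("scene",s,(215,180,250,220))):
    for b in blobs(d,(3,60,20),(16,255,220),roi,20)[:2]: print(nm,b[0],b[1],cv2.minEnclosingCircle(b[2]))
for z in(.277,.282):
  for A,c,cn in blobs(t,(0,150,80),(6,255,255),(240,105,310,130))[:1]: print("red top",c,onz(t,c,z))
  print("red0", onz(load("top0"),(271.97,118.37),.277))
for A,c,cn in blobs(s,(0,150,60),(8,255,255),(180,170,215,215))[:1]: print("red sc",c,cn[:,0].min(0),cn[:,0].max(0))
E
```

```text
t 26.45 [ 0.4993 -0.338   0.2732] F [0.0973 0.1459 0.9533] T [ 0.0932  0.0117 -0.0181] 0.7507731614394857 x [-0.0103 -0.0722 -0.9973] z [-0.9828  0.1848 -0.0032]
mm: axial 145.7459652316545 upslope -2.671183887083437 y -305.7183355956386 tilt err deg 24.98655249167894
q [ 1.241   0.7289 -1.2919  1.8343  0.8311  1.2227  2.6276]
pred top nose [270.9794 160.2698] flange [270.085  156.8123] scene nose [230.6534 196.7197] flange [227.1993 206.3512]
top 430 [269.8116 155.3256] ((269.629638671875, 155.25926208496094), 12.215017318725586)
scene 168 [229.1964 203.1488] ((228.86585998535156, 204.3780517578125), 9.888006210327148)
red top [270.7871 119.7574] [ 0.6691 -0.027   0.277 ]
red0 [ 0.6739 -0.0312  0.277 ]
red top [270.7871 119.7574] [ 0.6679 -0.0267  0.282 ]
red0 [ 0.6739 -0.0312  0.277 ]
red sc [196.2075 193.4717] [189. 185.] [204. 202.]
```

View pics/c9.png

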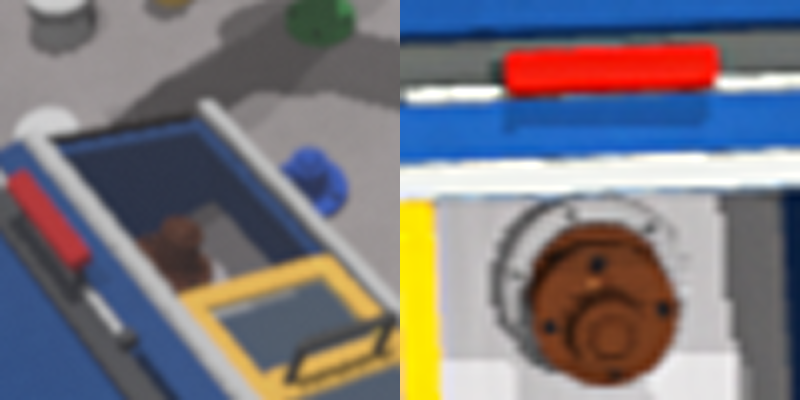

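Run:
```python
from h import *
al=np.radians(24);y=np.radians(1);nn=np.array([-np.sin(al)*np.cos(y),-np.sin(al)*np.sin(y),np.cos(al)]);u=np.array([np.cos(al)*np.cos(y),np.cos(al)*np.sin(y),np.sin(al)]);w=np.cross(nn,u);S=np.array([.570,-.031,.109])
th=np.linspace(0,2*np.pi,181)
def outline(d,C,lev):
    im=np.zeros((384*8,512*8),np.uint8)
    for h,rad in lev:
        c=np.array([proj(d,C+nn*h+rad*(u*np.cos(t)+w*np.sin(t))) for t in th]);cv2.fillConvexPoly(im,((c+.5)*8).astype(np.int32),255)
    return cv2.resize(im,(512,384),interpolation=cv2.INTER_AREA)>127
L=[(0,.042),(.012,.042),(.052,.02)]
C0=S-nn*.052
for nm in("top3","top6"):
    d=load(nm);h=cv2.cvtColor(d["color"],cv2.COLOR_BGR2HSV)
    m=cv2.inRange(h,(2,50,20),(18,255,230))>0;m[:135]=0;m[175:]=0;m[:,:252]=0;m[:,292:]=0
    P=outline(d,C0,L)
    if nm=="top6":P|=outline(d,S,L)
    f=lambda a:(np.where(a.any(0))[0][[0,-1]],np.where(a.any(1))[0][[0,-1]],a.sum())
    print(nm,"meas",f(m),"pred",f(P))
    for row in range(156,169,3): print(row,np.where(m[row])[0][[0,-1]] if m[row].any() else None,np.where(P[row])[0][[0,-1]] if P[row].any() else None)
t=load("top6");c=cv2.resize(t["color"][140:172,254:286],(600,600),interpolation=cv2.INTER_CUBIC)
s=load("scene6");e=cv2.resize(s["color"][185:225,215:245],(450,600),interpolation=cv2.INTER_CUBIC)
cv2.imwrite("pics/c10.png",cv2.resize(cv2.convertScaleAbs(np.hstack([c,e]),alpha=1.6,beta=10),(800,457)))
```

```text
top3 meas (array([259, 279]), array([143, 163]), np.int64(347)) pred (array([259, 280]), array([143, 163]), np.int64(370))
156 [259 279] [259 279]
159 [261 277] [261 278]
162 [264 274] [263 275]
165 None None
168 None None
top6 meas (array([259, 281]), array([143, 167]), np.int64(440)) pred (array([259, 281]), array([143, 167]), np.int64(460))
156 [259 281] [259 281]
159 [260 281] [260 280]
162 [261 279] [261 279]
165 [263 277] [263 277]
168 None None
```

View pics/c10.png

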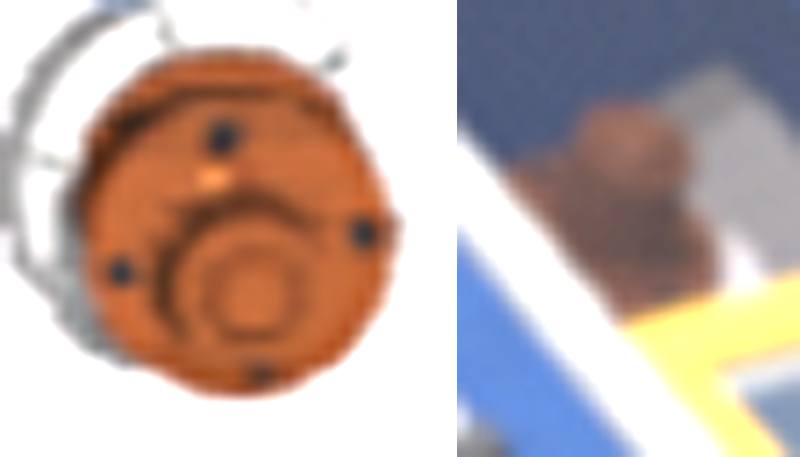

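>>> {"fn": "carry_out", "kwargs": {
  "rows": [
    {"grip": 0.75, "x": 0, "y": 1.5, "z": 2, "rx": 0, "ry": 0, "rz": 0},
    {"grip": 0.75, "x": 0, "y": 3, "z": 4, "rx": 0, "ry": 0, "rz": -5},
    {"grip": 0.75, "x": 0, "y": 3, "z": 4, "rx": 0, "ry": 0, "rz": -10},
    {"grip": 0.75, "x": 0, "y": 3, "z": 4, "rx": 0, "ry": 0, "rz": -10}
  ]
}}

```text
t: 27.05
ee_pos: [0.5001, -0.3056, 0.3154]
ee_rot: [1.652, 1.496, -1.847]
wrist_force: [-0.6, -0.1, -0.1]
opening: 0.751
```

```bash
python3 st.py
python3 - <<'E'
from h import *
from workcell import r
t=r.get_image("top");o=load("top0")
print("red",blobs(t,(0,150,80),(6,255,255),(240,105,310,130))[0][1],"yellow door",blobs(t,(20,120,100),(32,255,255),(160,130,310,195))[0][1])
r.job_done()
E
```

```text
t 27.05 [ 0.5001 -0.3056  0.3154] F [-0.6411 -0.0974 -0.0637] T [0.073  0.0227 0.0363] 0.7505669705436064 x [-0.0204 -0.072  -0.9972] z [-0.9371  0.3491 -0.006 ]
mm: axial 183.7153027432828 upslope 15.759480502176679 y -273.3632907319904 tilt err deg 25.55347114539167
q [ 1.2066  0.6387 -1.2707  1.8129  0.7254  1.2384  2.4913]
red [270.8473 119.7734] yellow door [212.6527 164.1293]
the job is handed in; nothing more can be done
```

The rusty hub is in the load lock, seated flange face down on the loaded hub. I handed the job in at about 27 s.

- **Inner gate:** it had crept up about 17 mm. I pushed it down onto its sill, where it stayed rigid at 12 N with the grip top at 277 mm. The top-view position of the red grip did not change after that.
- **Outer door:** I slid it 210 mm to its stop, which pushed back with 11 N, and left it open.
- **Hub:** the first descent came up against joint limits, so I backed out, re-rolled the wrist and went in again. The hub met a rigid, purely axial stop (about 34 N) within 1 mm of the expected seat, and I eased off the push before letting go. Afterwards the top-view outline matched the prediction for a flush, centred hub to within about a pixel, and its nose was about 1 mm from where it should be.

**Caveats:**
- During that first descent joint 6 read 0.1066 against a listed lower limit of 0.11. While I moved away at the end, joint 3 read -1.2919 against -1.29. The limits are given rounded, so I can't rule out that these count as small overruns.
- The first push on the gate landed near the edge of the grip and had to be re-centred.
- I did not measure the other bench items again at the end. The arm did not knowingly touch any of them.

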